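# Put the bench blocks back on their own bases

### The job

The bench blocks have been put on each other's bases. Stand the tin in the large empty compartment of the wooden bench tray, and seat each block squarely in the base made for it: the brass dapping cube in the walnut base, the steel bench block in the black rubber base and the perforated solder block in the metal soldering pan, using a free spot of the bench on the way. Keep everything the same way up as now, set things down rather than dropping them, let go of them, and leave the mug and the dropper bottle alone.

Things in the scene. Friction and masses are not known exactly. Their poses are not given: they have to be found in the camera images.
- solder_block: Perforated solder block, pale flat plate with rows of small dark holes, 70 (its x) x 100 (its y) x 14 mm high, 0.15 kg. Origin: centre of its underside, z up. At the start it lies across the rim of the walnut base with the tin standing on it. It belongs in the soldering pan, its long side along the pan's long side (either way round).
- tin: Closed rectangular tin of bare grey metal, 61 (its x) x 80 (its y) x 32 mm high, 0.12 kg, lid fixed. Origin: centre of its underside, z up. At the start it stands on the solder block. It belongs in the large compartment of the bench tray.
- dapping_cube: Brass dapping cube with hollows, 50 x 50 x 50 mm, 0.75 kg. Origin: centre of its underside, z up. At the start it stands in the rubber base. It belongs in the walnut base; any of its four quarter turns about the vertical will do.
- steel_block: Steel bench block, flat bright grey square, 64 x 64 x 19 mm high, 0.58 kg. Origin: centre of its underside, z up. At the start it lies in the soldering pan. It belongs in the rubber base; any quarter turn will do.
- wooden_base: Dark walnut base of the dapping cube, fixed to the bench, 94 x 94 mm outside, rim 24 mm above the bench; a square recess 60 x 60 mm in its middle, its floor 10 mm above the bench (14 mm deep), sides along its x and y. Origin: under the centre of the recess, on the bench, z up.
- rubber_base: Black rubber base of the steel bench block, fixed to the bench, 108 x 108 mm outside, rim 11 mm above the bench; a square recess 76 x 76 mm in its middle, its floor 6 mm above the bench, sides along its x and y. Origin: under the centre of the recess, on the bench, z up.
- solder_pan: Soldering pan of dark grey sheet steel with a low rolled rim and a bright wire hanging lug at its +y end, fixed to the bench, 91 (its x) x 121 (its y) mm outside, the lug sticking out 15 mm more; inside 84 (x) x 114 (y) mm, floor 3 mm and rim 9 mm above the bench. Origin: under the centre of the pan, on the bench, z up.
- bench_tray: Wooden bench tray, fixed to the bench, two compartments, walls 5 mm thick, their top 14 mm and the floor 4 mm above the bench. The large empty one, 78 (x) x 98 (y) mm inside, is the tin's place (tin's 80 mm side along y, either way round); the small one on its +x side holds rings and a bolt (whole tray: x -44 to +81, y +-54 mm). Origin: on the bench under the centre of the large one.
- mug: Pale ceramic mug with a handle, 91 mm across without the handle, 91 mm high, standing behind the work, left of the middle. Bystander: leave it alone. Origin: centre of its underside.
- patina_bottle: Small brown dropper bottle with a black rubber bulb, 33 mm across, 102 mm high, standing behind the work, right of the middle. Bystander: leave it alone. Origin: centre of its underside.
Things that resemble listed ones, but are neither listed nor needed, are in the scene too. What is meant by the solder_block is not blue, and is the larger of those in its own colour.

How it is judged:
At the end, for the whole second after the job is handed in: Cube in the walnut base, steel block in the rubber base, solder block in the pan, tin in the tray's large compartment: each within 12 mm (tin 14 mm) of its seat's centre, its underside within 3 mm of the seat's floor, tilted under 0.05 rad, right way up, at rest (horizontal distance between dapping_cube and wooden_base below 0.012 m and z of dapping_cube in the frame of wooden_base between 0.007 and 0.013 m and angle between each of dapping_cube, steel_block, solder_block, tin's own z axis and vertical below 0.05 rad and linear speed of each of dapping_cube, steel_block, solder_block, tin below 0.02 m/s and angular speed of each of dapping_cube, steel_block, solder_block, tin below 0.1 rad/s and horizontal distance between steel_block and rubber_base below 0.012 m and z of steel_block in the frame of rubber_base between 0.003 and 0.009 m and horizontal distance between solder_block and solder_pan below 0.012 m and z of solder_block in the frame of solder_pan between 0 and 0.006 m and horizontal distance between tin and bench_tray below 0.014 m and z of tin in the frame of bench_tray between 0.001 and 0.007 m); the robot touches nothing.
It fails at once if a block or the tin is dropped or thrown (moves faster than 0.5 m/s while the fingers do not touch it) ((linear speed of dapping_cube above 0.5 m/s and contact force between dapping_cube and the fingers below 0.1 N) or (linear speed of steel_block above 0.5 m/s and contact force between steel_block and the fingers below 0.1 N) or (linear speed of solder_block above 0.5 m/s and contact force between solder_block and the fingers below 0.1 N) or (linear speed of tin above 0.5 m/s and contact force between tin and the fingers below 0.1 N)).
It fails at once if the mug is shoved by more than 20 mm or tipped (distance of mug from where it was at the start of the episode above 0.02 m or angle between mug's own z axis and vertical above 0.3 rad).
It fails at once if the dropper bottle is shoved by more than 20 mm or tipped (distance of patina_bottle from where it was at the start of the episode above 0.02 m or angle between patina_bottle's own z axis and vertical above 0.3 rad).
It also fails if it takes over 120 s, if anything falls off the work surface, if the arm or the gripper's body presses on something with over 40 N, if the wrist force passes 120 N, or if a joint passes its speed limit or range.

### The arm

A 6-joint arm with a two-finger parallel gripper is mounted at the origin on a cart in front of the work surface, level with it; the furniture and walls round the work are solid. World frame = base frame: x ahead of the robot, y to its left, z up, the work surface at z = 0. Lengths are in m, angles in rad, forces in N, time in s.
With the tool pointing down it reaches from about 0.35 to 0.725 m from the base axis. Payload 4.3 kg.
Tool frame: the origin (TCP) lies at the very end of the fingers, on their centre line; the grasp point (between the pads) lies 19 mm behind it; z points along the fingers, y is the line along which they close (so a half turn about z gives the same grasp; the last joint's range is limited). The gripper opens to 85 mm and grips with 20 to 120 N. Pads are 22 mm wide; open, the fingers measure 114 mm over their backs; the gripper's body (76 mm by 85 mm) begins 54 mm behind the grasp point. The pads swing forward as they close: fully open they stand 13 mm farther back than shut.
Start: joints at [-1.352, 0.377, 0.081, 1.274, 0, 1.46], TCP at [0.186, -0.544, 0.231] pointing down, gripper open.
Joint ranges: [-2.72, 2.72], [-0.84, 1.66], [-1.02, 1.22], [-1.77, 2.12], [-1.37, 1.28], [-3.14, 3.14]. Speed limits (rad/s): [2.57, 2.57, 3.14, 3.14, 3.14, 3.14].

### API

Orientations are given as a rotation vector (axis times angle).
In Python, from station import env gives the robot as it stands.
- The arm moves only by the tool send_rows, never from a script. Its argument "moves" is a list of rows, each an object of numbers: "grip": the finger opening in m, from 0 to 0.0854; "x", "y", "z": the shift along the tool's x, y, z in m; "turn": the turn about the tool's z in rad. In form: [{"grip": .., "x": .., "y": .., "z": .., "turn": ..}, ...]. A call has exactly 10 rows; each row shifts and turns the commanded pose from where the row before left it, along the tool's axes as they then stand; what a row does not reach is not made up. A row lasts 1/12 s, in which the tool goes at most 41.7 mm and 7.16 degrees, less where a joint would pass 70% of its speed; a pose out of reach is approached as far as the arm can. A call with a gripper value outside its range is refused whole. The fingers move at their own pace and stop on an object; the grip force is fixed at half the most. Time passes only in rows, so rows that do not move let the fingers close, or fill a call up. It gives the time, the measured TCP pose, the force, the opening and the grip force at its end, in the units of the state.
- env.get_state(): the state, without advancing time (a new reading comes with each control period).
- env.get_image(name): name is "scene" or "top" or "wrist"; returns a dict with "frame" (420x560x3 uint8, red, green, blue), "depth" (420x560 float32, m along the optical axis (not along the pixel's ray), 0 where there is no reading), "fx", "fy", "cx", "cy" (pixels), "k1" (the pictures are not rectified: a ray, as slopes to the right and down, at radius r is drawn at 1 + k1 r^2 times it, then the intrinsics apply), "rvec" (rotation vector, rad) and "tvec" (3), from world to camera coordinates, as OpenCV has them; the wrist camera has in their place "T_tool_cam" (4x4, takes a point from camera to tool coordinates, whose origin is the TCP and whose axes are the flange's). Camera axes: x right, y down, z forward; pixel columns grow to the right and rows downward; lengths in m; the calibration is good to about 2 mm. A picture is of the moment at which its call begins: read the wrist's pose just before it.
- env.sign_off(): hands the job in; it is judged then, once.
The state is a dict: "time_s": time; "joints": joint angles; "qvel": joint speeds; "effort": joint torques, N m; "tool_pos": TCP position; "eef_rot": TCP orientation; "ft_force": force on the tool from outside, world axes, zero at the start; "ft_torque": the same for the moment, N m; "opening": finger opening in m; "grip_force": force on a finger pad.
Only numpy, scipy, OpenCV 4.12 (cv2) and the standard library are available. Lean on these libraries where they do the work, as an engineer would, in place of code of your own. Each camera call takes 0.05 s, during which the arm holds its last target. There are 200 camera calls.

## Working session

There is one attempt and no reset: what is moved stays moved. The work goes in short steps, Python scripts to look and compute and a tool call to move; the robot and the scene stay as the last step left them, time stands still between calls to the robot, and variables do not carry over. Pictures are saved under pics/ and viewed, at most 14 in all, crops included, and the job is handed in when it is done.

Besides the shell and the picture viewer there is one more tool, called after "Call:" by a JSON object that holds its "method" and its "body", one argument or row to a line. send_rows: Moves the arm, as the interface text tells. Its arguments: {"type":"object","properties":{"moves":{"type":"array","items":{"type":"object","properties":{"grip":{"type":"number"},"x":{"type":"number"},"y":{"type":"number"},"z":{"type":"number"},"turn":{"type":"number"}}}}},"required":["moves"]}

```bash
ls; mkdir -p pics
cat > h.py <<'E'
import numpy as np, cv2, pickle
from station import env
def grab(n,save=None):
    s=env.get_state(); im=env.get_image(n); im={k:(np.array(v) if not np.isscalar(v) else v) for k,v in im.items()}
    if n=="wrist":
        T=np.eye(4);T[:3,:3]=cv2.Rodrigues(np.array(s["eef_rot"],float))[0];T[:3,3]=s["tool_pos"]
        im["Twc"]=T@im["T_tool_cam"]
    else:
        R=cv2.Rodrigues(im["rvec"].astype(float))[0];T=np.eye(4);T[:3,:3]=R.T;T[:3,3]=-R.T@im["tvec"].ravel();im["Twc"]=T
    if save: cv2.imwrite(f"pics/{save}.png",im["frame"][:,:,::-1]); pickle.dump(im,open(f"pics/{save}.pkl","wb"))
    return im
def load(n): return pickle.load(open(f"pics/{n}.pkl","rb"))
def slopes(im,uv):
    uv=np.atleast_2d(np.array(uv,float)); d=(uv-[im["cx"],im["cy"]])/[im["fx"],im["fy"]]; p=d.copy()
    for _ in range(20): p=d/(1+im["k1"]*(p**2).sum(1,keepdims=True))
    return p
def onplane(im,uv,z):
    p=slopes(im,uv); r=np.c_[p,np.ones(len(p))]@im["Twc"][:3,:3].T; o=im["Twc"][:3,3]
    return o+r*((z-o[2])/r[:,2])[:,None]
def cloud(im):
    v,u=np.mgrid[:420,:560]; p=slopes(im,np.c_[u.ravel(),v.ravel()]); d=im["depth"].ravel()
    w=(np.c_[p,np.ones(len(p))]*d[:,None])@im["Twc"][:3,:3].T+im["Twc"][:3,3]; w[d==0]=np.nan
    return w.reshape(420,560,3)
E
python3 - <<'E'
from h import *
print(env.get_state())
for n in("top","scene"):
    im=grab(n,n+"0"); print(n,im["Twc"].round(3).tolist(),im["fx"],im["k1"],(im["depth"]>0).mean())
a=cv2.imread("pics/top0.png");cv2.imwrite("pics/top0v.png",cv2.resize(a,(800,600)))
a=cv2.imread("pics/scene0.png");cv2.imwrite("pics/scene0v.png",cv2.resize(a,(800,600)))
E
```

```text
pics
{'time_s': 0.0, 'joints': array([-1.35235709e+00,  3.78106075e-01,  7.96495180e-02,  1.27440705e+00,
       -6.54625400e-06,  1.46049362e+00]), 'qvel': array([-0.00174281, -0.0005689 ,  0.00013314,  0.00128226, -0.00040692,
       -0.00034889]), 'effort': array([-4.05246219e-04, -4.63608563e+01,  2.69873214e+01,  2.09376903e-02,
        7.11177131e-05, -3.85519712e-06]), 'tool_pos': array([ 0.18550091, -0.54356939,  0.23034547]), 'eef_rot': array([-3.09721253e+00, -5.13726800e-01,  1.85635233e-04]), 'ft_force': array([-0.05542532,  0.74935092,  0.0961989 ]), 'ft_torque': array([ 0.00276995, -0.01180737,  0.02027725]), 'grip_force': 0.0, 'opening': 0.08549529463436495}
top [[-0.005, -0.997, 0.083, 0.421], [-1.0, 0.003, -0.02, 0.043], [0.02, -0.083, -0.996, 1.263], [0.0, 0.0, 0.0, 1.0]] 408.4435663389451 0.030559208541842697 0.9958503401360544
scene [[0.567, -0.384, 0.728, -0.396], [-0.824, -0.27, 0.499, -0.581], [0.005, -0.883, -0.47, 0.66], [0.0, 0.0, 0.0, 1.0]] 508.504554770851 0.0608356568912232 0.9961947278911565
```

View pics/top0v.png

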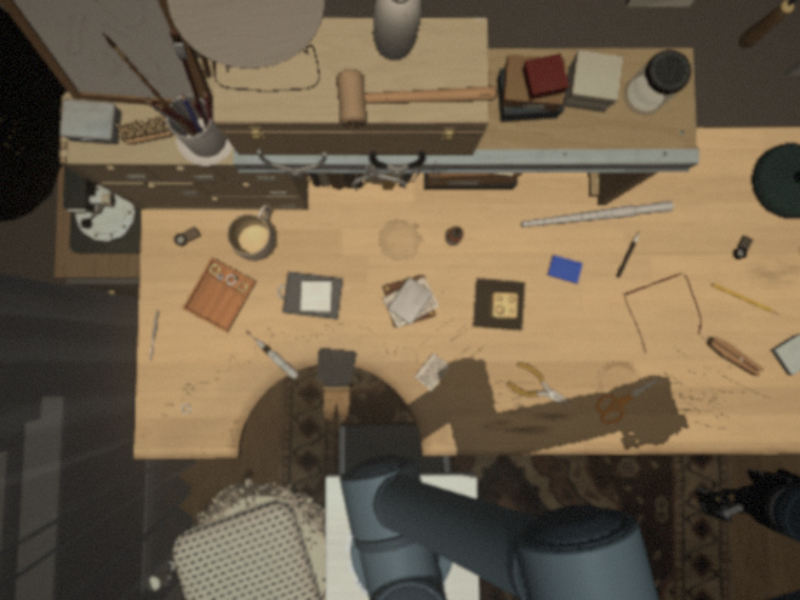

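View pics/scene0v.png

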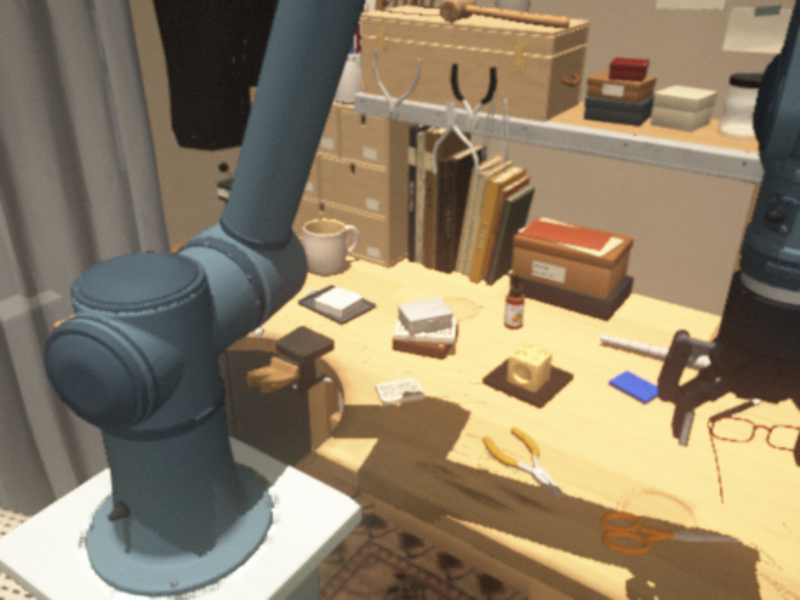

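Top view (800×600 pixels): tray (221,293), pan with steel block (313,295), walnut base with plate and tin (410,300), rubber base with cube (500,303), mug (253,237), bottle (454,235).
The solder block could be the pale plate under the tin (410,300), the small pale plate (430,372) or the blue plate (565,268). The one under the tin fits: it is not blue and is the larger of the pale two. I'll confirm that in a crop.

Run:
```python
from h import *
im=load("top0"); C=cloud(im)
for n,u in dict(tray=(221,293),pan=(313,295),wal=(410,300),rub=(500,303),blue=(565,268),small=(430,372),mug=(253,237),bot=(454,235),pliers=(530,380),tool=(272,355)).items():
    p=np.array(u)*.7; print(n,onplane(im,p,0.02).round(3),C[int(p[1]),int(p[0])].round(3))
w=grab("wrist"); print(w["T_tool_cam"].round(3).tolist(),w["fx"],w["cx"],w["cy"])
a=cv2.imread("pics/scene0.png")[190:300,190:480];cv2.imwrite("pics/crop0.png",cv2.resize(a,(790,300),interpolation=cv2.INTER_CUBIC))
```

```text
tray [[0.534 0.382 0.02 ]] [0.536 0.389 0.002]
pan [[0.529 0.187 0.02 ]] [0.53  0.187 0.024]
wal [[ 0.518 -0.019  0.02 ]] [ 0.514 -0.017  0.073]
rub [[ 0.511 -0.212  0.02 ]] [ 0.509 -0.205  0.053]
blue [[ 0.586 -0.354  0.02 ]] [ 0.589 -0.355  0.011]
small [[ 0.365 -0.061  0.02 ]] [ 0.365 -0.062  0.008]
mug [[0.654 0.316 0.02 ]] [0.659 0.319 0.009]
bot [[ 0.658 -0.116  0.02 ]] [ 0.649 -0.106  0.077]
pliers [[ 0.347 -0.272  0.02 ]] [ 0.346 -0.277  0.002]
tool [[0.402 0.273 0.02 ]] [0.404 0.275 0.017]
[[0.0, -0.959, -0.285, 0.071], [1.0, 0.0, 0.0, 0.001], [-0.0, -0.285, 0.959, -0.143], [0.0, 0.0, 0.0, 1.0]] 306.46277066534145 278.7376358598578 204.77811051794205
```

View pics/crop0.png

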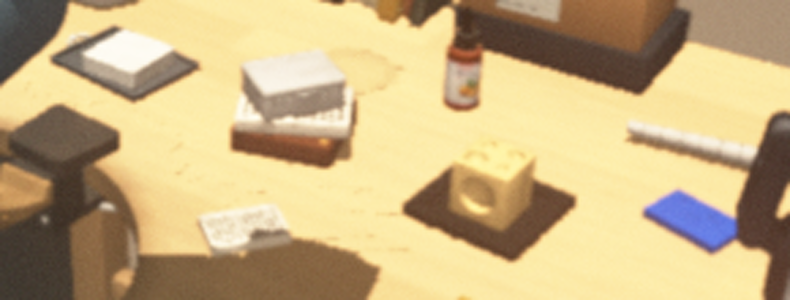

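The crop shows the white perforated plate at (297,112) under the tin. It is clearly larger than the small pale plate at (243,228), so it is the solder block. Next I move the wrist camera over the scene.

Call:
{"method": "send_rows", "body": {
  "moves": [
    {"grip": 0.085, "turn": -0.1242},
    {"grip": 0.085, "turn": -0.1242},
    {"grip": 0.085, "turn": -0.1242},
    {"grip": 0.085, "turn": -0.1242},
    {"grip": 0.085, "turn": -0.1242},
    {"grip": 0.085, "turn": -0.1242},
    {"grip": 0.085, "turn": -0.1242},
    {"grip": 0.085, "turn": -0.1242},
    {"grip": 0.085, "turn": -0.1242},
    {"grip": 0.085, "turn": -0.1242}
  ]
}}

```text
validation failed for argument at $.mo...
```

Call:
{"method": "send_rows", "body": {
  "moves": [
    {"grip": 0.085, "x": 0.021, "y": 0.0157, "z": -0.001},
    {"grip": 0.085, "x": 0.021, "y": 0.0157, "z": -0.001},
    {"grip": 0.085, "x": 0.021, "y": 0.0157, "z": -0.001},
    {"grip": 0.085, "x": 0.021, "y": 0.0157, "z": -0.001},
    {"grip": 0.085, "x": 0.021, "y": 0.0157, "z": -0.001},
    {"grip": 0.085, "x": 0.021, "y": 0.0157, "z": -0.001},
    {"grip": 0.085, "x": 0.021, "y": 0.0157, "z": -0.001},
    {"grip": 0.085, "x": 0.021, "y": 0.0157, "z": -0.001},
    {"grip": 0.085, "x": 0.021, "y": 0.0157, "z": -0.001},
    {"grip": 0.085, "x": 0.021, "y": 0.0157, "z": -0.001}
  ]
}}

```text
validation failed for argument at $.mo...
```

Call:
{"method": "send_rows", "body": {
  "moves": [
    {"grip": 0.085, "x": 0.021, "y": 0.0157, "z": -0.001},
    {"grip": 0.085, "x": 0.021, "y": 0.0157, "z": -0.001},
    {"grip": 0.085, "x": 0.021, "y": 0.0157, "z": -0.001},
    {"grip": 0.085, "x": 0.021, "y": 0.0157, "z": -0.001},
    {"grip": 0.085, "x": 0.021, "y": 0.0157, "z": -0.001},
    {"grip": 0.085, "x": 0.021, "y": 0.0157, "z": -0.001},
    {"grip": 0.085, "x": 0.021, "y": 0.0157, "z": -0.001},
    {"grip": 0.085, "x": 0.021, "y": 0.0157, "z": -0.001},
    {"grip": 0.085},
    {"grip": 0.085}
  ]
}}

```text
validation failed for argument at $.mo...
```

Run:
```python
from h import *
s=env.get_state(); print(s["tool_pos"],s["eef_rot"],s["joints"],s["time_s"])
im=grab("wrist","w1"); a=cv2.imread("pics/w1.png");cv2.imwrite("pics/w1v.png",cv2.resize(a,(800,600)))
```

```text
[ 0.18557388 -0.5437198   0.23057625] [-3.09769173e+00 -5.13979669e-01  1.75060270e-04] [-1.35227800e+00  3.77922797e-01  7.99752955e-02  1.27440238e+00
 -2.75468967e-05  1.46046377e+00] 0.15
```

View pics/w1v.png

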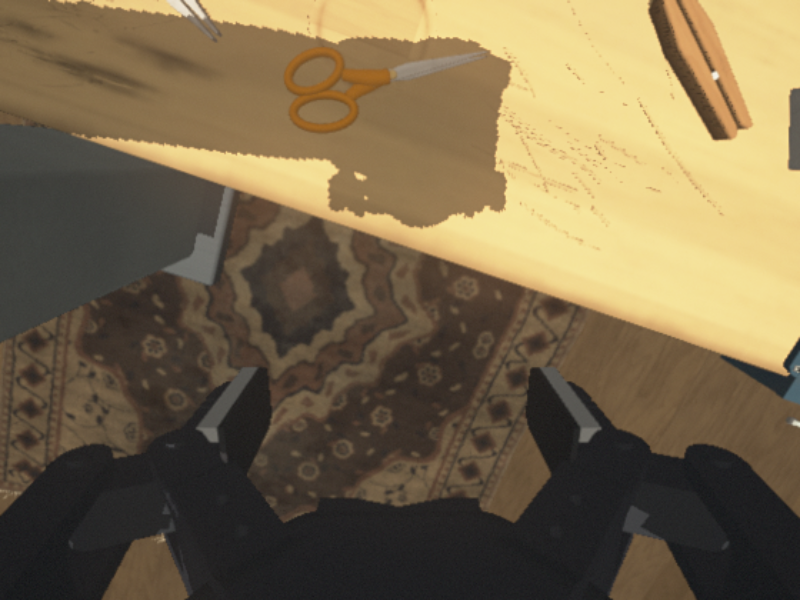

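The wrist view (wrong place, since the moves were refused) shows the fingers filling the lower part of the picture, below row 370. The refusal means every row needs all its fields.

Call:
{"method": "send_rows", "body": {
  "moves": [
    {"grip": 0.085, "x": 0, "y": 0, "z": 0, "turn": -0.1242},
    {"grip": 0.085, "x": 0, "y": 0, "z": 0, "turn": -0.1242},
    {"grip": 0.085, "x": 0, "y": 0, "z": 0, "turn": -0.1242},
    {"grip": 0.085, "x": 0, "y": 0, "z": 0, "turn": -0.1242},
    {"grip": 0.085, "x": 0, "y": 0, "z": 0, "turn": -0.1242},
    {"grip": 0.085, "x": 0, "y": 0, "z": 0, "turn": -0.1242},
    {"grip": 0.085, "x": 0, "y": 0, "z": 0, "turn": -0.1242},
    {"grip": 0.085, "x": 0, "y": 0, "z": 0, "turn": -0.1242},
    {"grip": 0.085, "x": 0, "y": 0, "z": 0, "turn": -0.1242},
    {"grip": 0.085, "x": 0, "y": 0, "z": 0, "turn": -0.1242}
  ]
}}

```text
time_s: 1.03
tool_pos: [0.1856, -0.544, 0.231]
eef_rot: [-2.214, -2.228, -0.0]
ft_force: [0.0, -0.7, 0.3]
opening: 0.0851
grip_force: 0.0
```

Call:
{"method": "send_rows", "body": {
  "moves": [
    {"grip": 0.085, "x": 0.026, "y": 0.028, "z": -0.002, "turn": 0},
    {"grip": 0.085, "x": 0.026, "y": 0.028, "z": -0.002, "turn": 0},
    {"grip": 0.085, "x": 0.026, "y": 0.028, "z": -0.002, "turn": 0},
    {"grip": 0.085, "x": 0.026, "y": 0.028, "z": -0.002, "turn": 0},
    {"grip": 0.085, "x": 0.026, "y": 0.028, "z": -0.002, "turn": 0},
    {"grip": 0.085, "x": 0.026, "y": 0.028, "z": -0.002, "turn": 0},
    {"grip": 0.085, "x": 0.026, "y": 0.028, "z": -0.002, "turn": 0},
    {"grip": 0.085, "x": 0.026, "y": 0.028, "z": -0.002, "turn": 0},
    {"grip": 0.085, "x": 0.026, "y": 0.028, "z": -0.002, "turn": 0},
    {"grip": 0.085, "x": 0.026, "y": 0.028, "z": -0.002, "turn": 0}
  ]
}}

```text
time_s: 1.87
tool_pos: [0.4667, -0.2826, 0.2514]
eef_rot: [-2.221, -2.221, 0.0]
ft_force: [-0.2, -0.1, 0.1]
opening: 0.0848
grip_force: 0.0
```

Call:
{"method": "send_rows", "body": {
  "moves": [
    {"grip": 0.085, "x": 0.018, "y": 0.018, "z": 0, "turn": 0},
    {"grip": 0.085, "x": 0.018, "y": 0.018, "z": 0, "turn": 0},
    {"grip": 0.085, "x": 0, "y": 0, "z": 0, "turn": 0},
    {"grip": 0.085, "x": 0, "y": 0, "z": 0, "turn": 0},
    {"grip": 0.085, "x": 0, "y": 0, "z": 0, "turn": 0},
    {"grip": 0.085, "x": 0, "y": 0, "z": 0, "turn": 0},
    {"grip": 0.085, "x": 0, "y": 0, "z": 0, "turn": 0},
    {"grip": 0.085, "x": 0, "y": 0, "z": 0, "turn": 0},
    {"grip": 0.085, "x": 0, "y": 0, "z": 0, "turn": 0},
    {"grip": 0.085, "x": 0, "y": 0, "z": 0, "turn": 0}
  ]
}}

```text
time_s: 2.7
tool_pos: [0.5014, -0.2487, 0.2514]
eef_rot: [2.222, 2.22, -0.0]
ft_force: [-0.3, -0.1, -0.2]
opening: 0.0848
grip_force: 0.0
```

Run:
```python
from h import *
s=env.get_state(); print(s["tool_pos"],s["eef_rot"],s["joints"],s["time_s"])
im=grab("wrist","w2"); a=cv2.imread("pics/w2.png");cv2.imwrite("pics/w2v.png",cv2.resize(a,(800,600)))
```

```text
[ 0.5013507  -0.24866565  0.25138636] [ 2.22234514e+00  2.22034242e+00 -9.66320998e-05] [-5.73738586e-01  3.41335029e-01  8.04336920e-02  1.30977320e+00
 -8.91594305e-05  9.97959318e-01] 2.7
```

View pics/w2v.png

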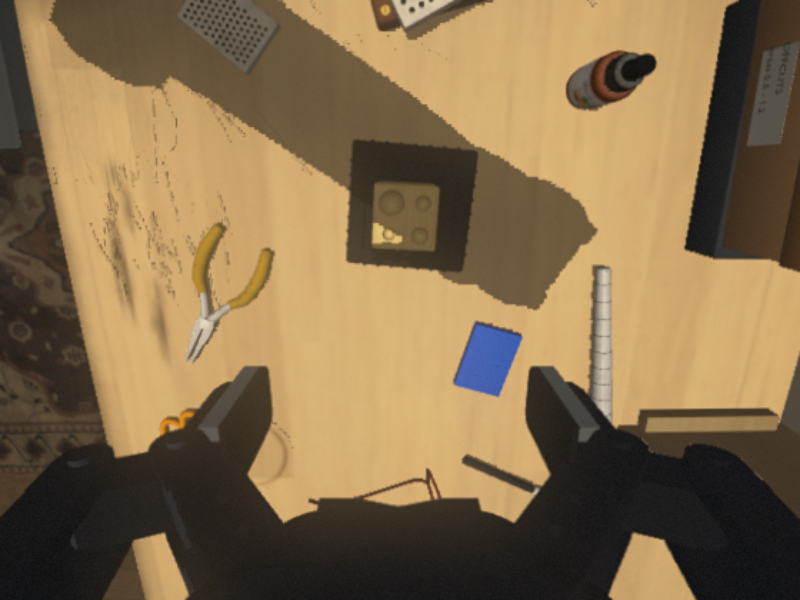

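w2 shows the rubber base (corners near (353,142), (477,153), (465,272), (348,262)), the cube top (373–440, 182–250), and free bench left of the blue plate. Now sweeping along +y for two more views.

Call:
{"method": "send_rows", "body": {
  "moves": [
    {"grip": 0.085, "x": 0.025, "y": 0, "z": 0, "turn": 0},
    {"grip": 0.085, "x": 0.025, "y": 0, "z": 0, "turn": 0},
    {"grip": 0.085, "x": 0.025, "y": 0, "z": 0, "turn": 0},
    {"grip": 0.085, "x": 0.025, "y": 0, "z": 0, "turn": 0},
    {"grip": 0.085, "x": 0.025, "y": 0, "z": 0, "turn": 0},
    {"grip": 0.085, "x": 0.025, "y": 0, "z": 0, "turn": 0},
    {"grip": 0.085, "x": 0, "y": 0, "z": 0, "turn": 0},
    {"grip": 0.085, "x": 0, "y": 0, "z": 0, "turn": 0},
    {"grip": 0.085, "x": 0, "y": 0, "z": 0, "turn": 0},
    {"grip": 0.085, "x": 0, "y": 0, "z": 0, "turn": 0}
  ]
}}

```text
time_s: 3.58
tool_pos: [0.5018, -0.0992, 0.2513]
eef_rot: [2.222, 2.22, -0.0]
ft_force: [-1.1, 0.5, -0.3]
opening: 0.0852
grip_force: 0.0
```

Run:
```python
from h import *
im=grab("wrist","w3"); a=cv2.imread("pics/w3.png");cv2.imwrite("pics/w3v.png",cv2.resize(a,(800,600)))
```

```text
(no output)
```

View pics/w3v.png

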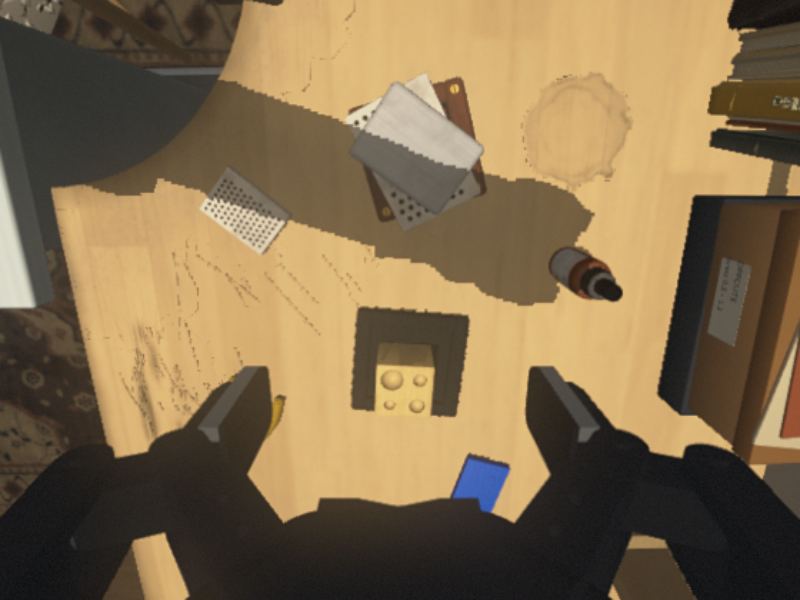

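Call:
{"method": "send_rows", "body": {
  "moves": [
    {"grip": 0.085, "x": 0.03, "y": 0, "z": 0, "turn": 0},
    {"grip": 0.085, "x": 0.03, "y": 0, "z": 0, "turn": 0},
    {"grip": 0.085, "x": 0.03, "y": 0, "z": 0, "turn": 0},
    {"grip": 0.085, "x": 0.03, "y": 0, "z": 0, "turn": 0},
    {"grip": 0.085, "x": 0.03, "y": 0, "z": 0, "turn": 0},
    {"grip": 0.085, "x": 0.03, "y": 0, "z": 0, "turn": 0},
    {"grip": 0.085, "x": 0.03, "y": 0, "z": 0, "turn": 0},
    {"grip": 0.085, "x": 0.03, "y": 0, "z": 0, "turn": 0},
    {"grip": 0.085, "x": 0, "y": 0, "z": 0, "turn": 0},
    {"grip": 0.085, "x": 0, "y": 0, "z": 0, "turn": 0}
  ]
}}

```text
time_s: 4.47
tool_pos: [0.5019, 0.1422, 0.2511]
eef_rot: [2.219, 2.223, -0.001]
ft_force: [-0.3, 0.4, 0.1]
opening: 0.0856
grip_force: 0.0
```

Run:
```python
from h import *
im=grab("wrist","w4"); a=cv2.imread("pics/w4.png");cv2.imwrite("pics/w4v.png",cv2.resize(a,(800,600)))
print(env.get_state()["joints"])
```

```text
[ 1.53144021e-01  2.63044915e-01 -2.83974704e-02  1.27959372e+00
 -7.53898970e-04  1.72387014e+00]
```

View pics/w4v.png

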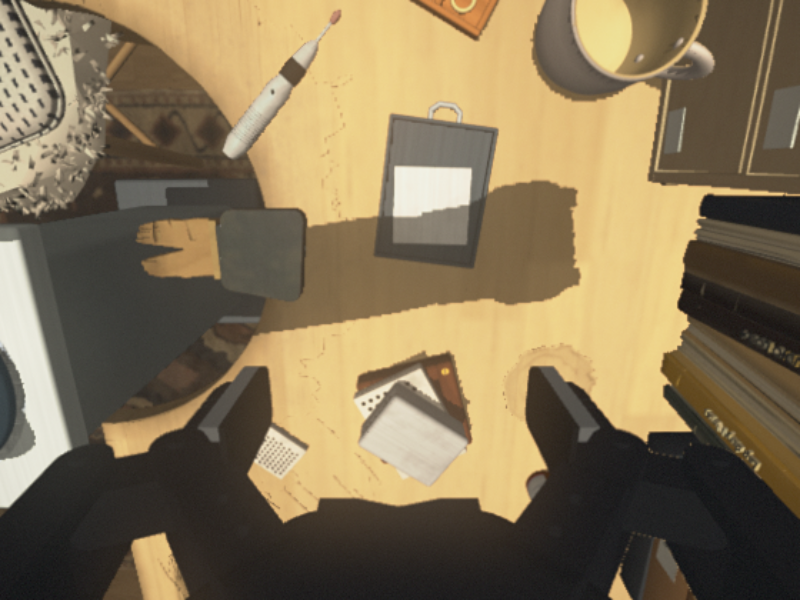

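w3 shows the tin top corners near (398,83), (484,152), (438,213), (352,150), with the white plate and walnut base below it. w4 shows the pan corners near (390,114), (498,129), (475,268), (375,255) and the bright steel block (393–473, 165–245). The tray is next.

Call:
{"method": "send_rows", "body": {
  "moves": [
    {"grip": 0.085, "x": 0.02, "y": 0, "z": 0, "turn": 0},
    {"grip": 0.085, "x": 0.02, "y": 0, "z": 0, "turn": 0},
    {"grip": 0.085, "x": 0.02, "y": 0, "z": 0, "turn": 0},
    {"grip": 0.085, "x": 0.02, "y": 0, "z": 0, "turn": 0},
    {"grip": 0.085, "x": 0.02, "y": 0, "z": 0, "turn": 0},
    {"grip": 0.085, "x": 0.02, "y": 0, "z": 0, "turn": 0},
    {"grip": 0.085, "x": 0.02, "y": 0, "z": 0, "turn": 0},
    {"grip": 0.085, "x": 0, "y": 0, "z": 0, "turn": 0},
    {"grip": 0.085, "x": 0, "y": 0, "z": 0, "turn": 0},
    {"grip": 0.085, "x": 0, "y": 0, "z": 0, "turn": 0}
  ]
}}

```text
time_s: 5.35
tool_pos: [0.5021, 0.2802, 0.2511]
eef_rot: [2.223, 2.219, -0.001]
ft_force: [-0.3, -0.5, -0.3]
opening: 0.0853
grip_force: 0.0
```

Run:
```python
from h import *
im=grab("wrist","w5"); a=cv2.imread("pics/w5.png");cv2.imwrite("pics/w5v.png",cv2.resize(a,(800,600)))
```

```text
(no output)
```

View pics/w5v.png

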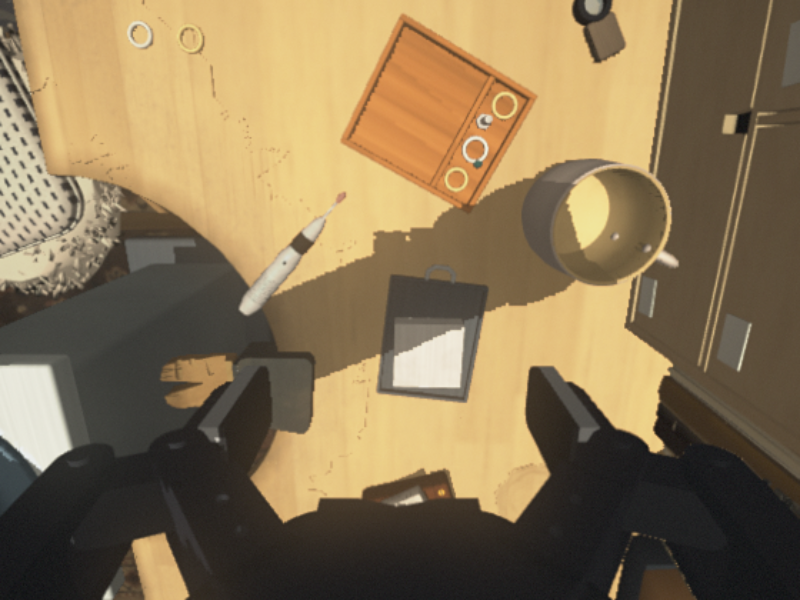

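w5 shows the tray's outer corners near (404,14), (537,97), (470,211), (342,141), with rings in the strip on its right side. The large compartment is centred near (425,97).

```bash
cat >> h.py <<'E'
def rect(P):
    P=P[:,:2]; r=cv2.minAreaRect((P*1000).astype(np.float32)); return np.round(r[0],1),np.round(r[1],1),round(r[2],1)
def sel(im,c,rad,z0,z1):
    C=cloud(im); m=(np.hypot(C[...,0]-c[0],C[...,1]-c[1])<rad)&(C[...,2]>z0)&(C[...,2]<z1)
    m=cv2.morphologyEx(m.astype(np.uint8),cv2.MORPH_OPEN,np.ones((3,3)));n,l,st,_=cv2.connectedComponentsWithStats(m)
    if n<2: return None,None
    m=l==1+st[1:,4].argmax(); return C[m],m
E
python3 - <<'E'
from h import *
ims={k:load(k) for k in("w2","w3","w4","w5")}
for n,c,r,z0,z1,vs in [("tin",(.514,-.018),.07,.06,.085,("w3","w4")),("cube",(.509,-.205),.06,.045,.065,("w2","w3")),("steel",(.53,.187),.07,.016,.03,("w4","w5")),("tray",(.535,.385),.1,.009,.03,("w5",)),("wal",(.514,-.018),.09,.015,.05,("w3","w4")),("rub",(.51,-.208),.09,.0065,.02,("w2","w3")),("pan",(.53,.187),.09,.005,.013,("w4","w5")),("bench",(.47,-.33),.05,-.02,.02,("w2",))]:
    for v in vs:
        P,m=sel(ims[v],c,r,z0,z1)
        if P is not None: print(n,v,len(P),rect(P),"z med",np.median(P[:,2]).round(4),P[:,2].std().round(4))
E
```

```text
tin w3 4730 (array([513.7, -19.9]), array([60.7, 79.8]), 54.4) z med 0.0703 0.0011
tin w4 2799 (array([513.8, -19. ]), array([60.6, 80.4]), 55.7) z med 0.0703 0.0017
cube w2 2088 (array([ 505.4, -217.8]), array([50.2, 50.1]), 86.9) z med 0.0559 0.0023
cube w3 1579 (array([ 505.5, -217.6]), array([51.1, 50. ]), 87.3) z med 0.0559 0.0027
steel w4 2861 (array([528.4, 179. ]), array([63.9, 64.3]), 88.1) z med 0.0223 0.0008
steel w5 2179 (array([528.4, 179.5]), array([64.6, 64. ]), 88.9) z med 0.0223 0.001
tray w5 2279 (array([533.3, 385.8]), array([108.8, 126. ]), 61.8) z med 0.0139 0.0014
wal w3 974 (array([541.4,  21.8]), array([31.8, 66. ]), 55.0) z med 0.0246 0.0069
wal w4 1914 (array([521.8,   8.9]), array([ 69. , 118.9]), 75.1) z med 0.0332 0.0085
rub w2 3615 (array([ 510.4, -215.6]), array([105.5, 107.1]), 84.9) z med 0.0111 0.0012
rub w3 2315 (array([ 510.2, -214.3]), array([105.8, 107. ]), 84.4) z med 0.011 0.0012
pan w4 868 (array([533. , 194.4]), array([135.5,  91.1]), 83.8) z med 0.009 0.0012
pan w5 485 (array([531.7, 187.9]), array([121.4,  90.8]), 82.2) z med 0.0089 0.0014
bench w2 3851 (array([ 470.1, -330.4]), array([98.6, 98.1]), 89.2) z med 0.0001 0.0008
```

Depth heights agree with the text at two camera places for the tin, cube, steel block, pan and rubber base. The tray (seen once) also agrees. Measured poses:
- **Tin:** centre (513.7, −19.5), its x axis at 54.8°.
- **Tray:** seat at (517.0, 394.5), its x axis at −28.2°.

Going to the tin, closing along 54.8°.

Call:
{"method": "send_rows", "body": {
  "moves": [
    {"grip": 0.085, "x": -0.03, "y": 0.00115, "z": 0, "turn": 0},
    {"grip": 0.085, "x": -0.03, "y": 0.00115, "z": 0, "turn": 0},
    {"grip": 0.085, "x": -0.03, "y": 0.00115, "z": 0, "turn": 0},
    {"grip": 0.085, "x": -0.03, "y": 0.00115, "z": 0, "turn": 0},
    {"grip": 0.085, "x": -0.03, "y": 0.00115, "z": 0, "turn": 0},
    {"grip": 0.085, "x": -0.03, "y": 0.00115, "z": 0, "turn": 0},
    {"grip": 0.085, "x": -0.03, "y": 0.00115, "z": 0, "turn": 0},
    {"grip": 0.085, "x": -0.03, "y": 0.00115, "z": 0, "turn": 0},
    {"grip": 0.085, "x": -0.03, "y": 0.00115, "z": 0, "turn": 0},
    {"grip": 0.085, "x": -0.03, "y": 0.00115, "z": 0, "turn": 0}
  ]
}}

```text
time_s: 6.23
tool_pos: [0.5125, -0.021, 0.2516]
eef_rot: [2.223, 2.219, -0.0]
ft_force: [-0.3, -0.1, 0.1]
opening: 0.0851
grip_force: 0.0
```

Call:
{"method": "send_rows", "body": {
  "moves": [
    {"grip": 0.085, "x": 0, "y": 0, "z": 0.013, "turn": -0.0957},
    {"grip": 0.085, "x": 0, "y": 0, "z": 0.013, "turn": -0.0957},
    {"grip": 0.085, "x": 0, "y": 0, "z": 0.013, "turn": -0.0957},
    {"grip": 0.085, "x": 0, "y": 0, "z": 0.013, "turn": -0.0957},
    {"grip": 0.085, "x": 0, "y": 0, "z": 0.013, "turn": -0.0957},
    {"grip": 0.085, "x": 0, "y": 0, "z": 0.013, "turn": -0.0957},
    {"grip": 0.085, "x": 0, "y": 0, "z": 0.013, "turn": -0.0957},
    {"grip": 0.085, "x": 0, "y": 0, "z": 0.013, "turn": -0.0957},
    {"grip": 0.085, "x": 0, "y": 0, "z": 0.013, "turn": -0.0957},
    {"grip": 0.085, "x": 0, "y": 0, "z": 0.013, "turn": -0.0957}
  ]
}}

```text
time_s: 7.07
tool_pos: [0.5127, -0.0195, 0.1209]
eef_rot: [0.945, 2.996, -0.001]
ft_force: [-0.2, -0.3, -0.4]
opening: 0.0853
grip_force: 0.0
```

```bash
cat >> h.py <<'E'
def go(x,y,hd):
    s=env.get_state(); r=s["eef_rot"]; h=2*np.arctan2(r[1],r[0])%(2*np.pi); d=np.array([x,y])/1000-s["tool_pos"][:2]
    t=(np.radians(hd)-h+np.pi)%(2*np.pi)-np.pi
    print("tool x %.4f y %.4f turn %.4f | pos"%(d@[np.cos(h),np.sin(h)],d@[np.sin(h),-np.cos(h)],-t),np.round(s["tool_pos"],4),"h %.2f"%np.degrees(h),"t",s["time_s"],"j6 %.2f"%s["joints"][5])
E
python3 - <<'E'
from h import *
go(513.7,-19.5,144.8)
im=load("w3"); C=cloud(im); T=im["Twc"]@np.linalg.inv(im["T_tool_cam"]); P=(C.reshape(-1,3)-T[:3,3])@T[:3,:3]
m=(abs(P[:,0])<.03)&(abs(P[:,1])<.07)&(P[:,2]<.03)&(P[:,2]>-.06); Q=P[m]; print("tip z",np.percentile(Q[:,2],[50,95,99,100]), np.abs(Q[Q[:,2]>-.03][:,1]).min())
w=grab("wrist","w6"); P,m=sel(w,(.5137,-.0195),.07,.06,.085); print(rect(P),len(P))
E
```

```text
tool x -0.0008 y 0.0006 turn 0.0032 | pos [ 0.5127 -0.0195  0.1209] h 144.98 t 7.0667 j6 0.45
tip z [-0.03980403 -0.01844186 -0.01488012 -0.01268838] 0.04143149233506294
(array([513.3, -19.8]), array([61. , 79.6]), 55.0) 9603
```

The fingertips when open measure 12.7 mm behind the TCP, as the text says, and the tin is re-confirmed at (513.3, −19.8), 55°. Descending to grasp, then closing.

Call:
{"method": "send_rows", "body": {
  "moves": [
    {"grip": 0.085, "x": -0.0006, "y": 0.0004, "z": 0.01, "turn": 0},
    {"grip": 0.085, "x": 0, "y": 0, "z": 0.01, "turn": 0},
    {"grip": 0.085, "x": 0, "y": 0, "z": 0.01, "turn": 0},
    {"grip": 0.085, "x": 0, "y": 0, "z": 0.01, "turn": 0},
    {"grip": 0.085, "x": 0, "y": 0, "z": 0.01, "turn": 0},
    {"grip": 0.085, "x": 0, "y": 0, "z": 0.01, "turn": 0},
    {"grip": 0.085, "x": 0, "y": 0, "z": 0.01, "turn": 0},
    {"grip": 0.085, "x": 0, "y": 0, "z": 0.01, "turn": 0},
    {"grip": 0.085, "x": 0, "y": 0, "z": 0, "turn": 0},
    {"grip": 0.085, "x": 0, "y": 0, "z": 0, "turn": 0}
  ]
}}

```text
time_s: 7.95
tool_pos: [0.5132, -0.0181, 0.0405]
eef_rot: [-0.949, -2.993, 0.001]
ft_force: [-0.0, 0.9, 0.2]
opening: 0.0849
grip_force: 0.0
```

Call:
{"method": "send_rows", "body": {
  "moves": [
    {"grip": 0.05, "x": 0, "y": 0, "z": 0, "turn": 0},
    {"grip": 0.05, "x": 0, "y": 0, "z": 0, "turn": 0},
    {"grip": 0.05, "x": 0, "y": 0, "z": 0, "turn": 0},
    {"grip": 0.05, "x": 0, "y": 0, "z": 0, "turn": 0},
    {"grip": 0.05, "x": 0, "y": 0, "z": 0, "turn": 0},
    {"grip": 0.05, "x": 0, "y": 0, "z": 0, "turn": 0},
    {"grip": 0.05, "x": 0, "y": 0, "z": 0, "turn": 0},
    {"grip": 0.05, "x": 0, "y": 0, "z": 0, "turn": 0},
    {"grip": 0.05, "x": 0, "y": 0, "z": 0, "turn": 0},
    {"grip": 0.05, "x": 0, "y": 0, "z": 0, "turn": 0}
  ]
}}

```text
time_s: 8.78
tool_pos: [0.515, -0.0184, 0.0423]
eef_rot: [0.948, 2.993, 0.001]
ft_force: [-0.8, -0.1, 5.4]
opening: 0.0569
grip_force: 65.5
```

Gripped with 65 N. Lifting gently.

Call:
{"method": "send_rows", "body": {
  "moves": [
    {"grip": 0.05, "x": 0, "y": 0, "z": -0.003, "turn": 0},
    {"grip": 0.05, "x": 0, "y": 0, "z": -0.006, "turn": 0},
    {"grip": 0.05, "x": 0, "y": 0, "z": -0.012, "turn": 0},
    {"grip": 0.05, "x": 0, "y": 0, "z": -0.012, "turn": 0},
    {"grip": 0.05, "x": 0, "y": 0, "z": -0.012, "turn": 0},
    {"grip": 0.05, "x": 0, "y": 0, "z": -0.012, "turn": 0},
    {"grip": 0.05, "x": 0, "y": 0, "z": -0.012, "turn": 0},
    {"grip": 0.05, "x": 0, "y": 0, "z": -0.012, "turn": 0},
    {"grip": 0.05, "x": 0, "y": 0, "z": -0.012, "turn": 0},
    {"grip": 0.05, "x": 0, "y": 0, "z": -0.012, "turn": 0}
  ]
}}

```text
time_s: 9.62
tool_pos: [0.5133, -0.0182, 0.1468]
eef_rot: [-0.949, -2.994, 0.001]
ft_force: [-0.7, 0.1, -1.4]
opening: 0.0566
grip_force: 64.7
```

Run:
```python
from h import *
go(517,394.5,61.8)
print(env.get_state()["opening"],env.get_state()["ft_force"])
w=grab("wrist","w7"); C=cloud(w); T=w["Twc"]@np.linalg.inv(w["T_tool_cam"]); P=(C-T[:3,3])@T[:3,:3]
m=(abs(P[...,0])<.06)&(abs(P[...,1])<.026)&(P[...,2]<.02)&(P[...,2]>-.055)
Q=P[m]; print("tin in tool: z med",np.median(Q[:,2]),Q[:,0].min(),Q[:,0].max(),np.polyfit(Q[:,0],Q[:,2],1),np.polyfit(Q[:,1],Q[:,2],1))
cv2.imwrite("pics/w7v.png",cv2.resize(cv2.imread("pics/w7.png"),(800,600)))
```

```text
tool x 0.2347 y 0.3395 turn 1.4491 | pos [ 0.5133 -0.0182  0.1468] h 144.83 t 9.6167 j6 0.45
0.056628946916862336 [-0.68667603  0.13579506 -1.35646077]
tin in tool: z med -0.028031343227009953 -0.035523799136963276 0.040017753445684125 [ 0.07489695 -0.02768347] [-0.00030143 -0.0269485 ]
```

View pics/w7v.png

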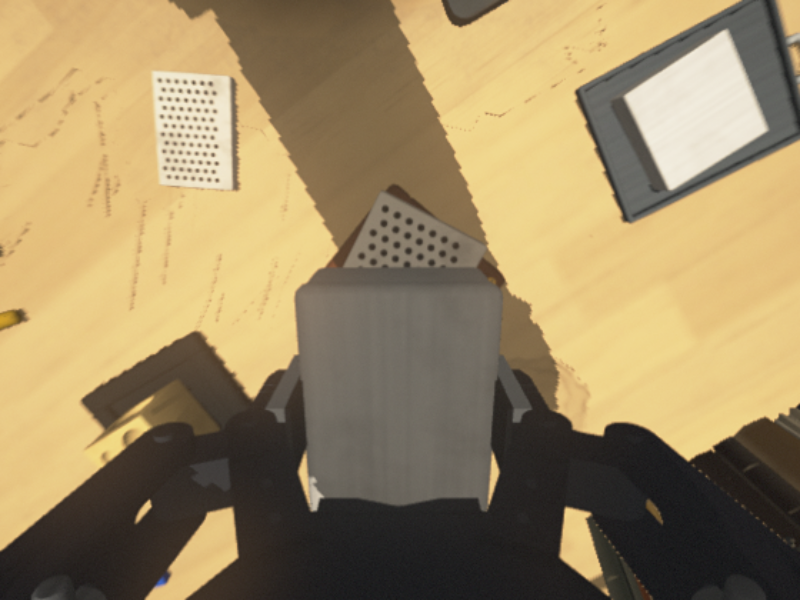

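The tin is held squarely between the pads (its front edge is 40 mm from the centre). The plate stayed put on the walnut base. I'll check the tilt and the tip depth before placing.

Run:
```python
from h import *
w=load("w7"); C=cloud(w); T=w["Twc"]@np.linalg.inv(w["T_tool_cam"]); P=(C-T[:3,3])@T[:3,:3]
m=(abs(P[...,0])<.033)&(abs(P[...,1])<.026)&(P[...,2]<.0)&(P[...,2]>-.05); Q=P[m]
print(np.polyfit(Q[:,0],Q[:,2],1),np.polyfit(Q[:,1],Q[:,2],1))
m=(abs(P[...,0])<.02)&(abs(P[...,1])>.033)&(abs(P[...,1])<.06)&(P[...,2]<.02)&(P[...,2]>-.06); print(np.percentile(P[m][:,2],[90,99,100]))
P,m=sel(w,(.53,.187),.09,.005,.013);print("pan",rect(P)); P,m=sel(w,(.53,.187),.07,.016,.03); print("steel",rect(P))
```

```text
[ 5.33588801e-05 -2.81250957e-02] [ 0.00199928 -0.02812477]
[-0.03119385 -0.01383227 -0.00693536]
pan (array([561.8, 199.7]), array([ 69. , 144.6]), 26.1)
steel (array([528.7, 178.2]), array([65.5, 64.9]), 88.6)
```

Call:
{"method": "send_rows", "body": {
  "moves": [
    {"grip": 0.05, "x": 0.01676, "y": 0.02425, "z": 0, "turn": 0},
    {"grip": 0.05, "x": 0.01676, "y": 0.02425, "z": 0, "turn": 0},
    {"grip": 0.05, "x": 0.01676, "y": 0.02425, "z": 0, "turn": 0},
    {"grip": 0.05, "x": 0.01676, "y": 0.02425, "z": 0, "turn": 0},
    {"grip": 0.05, "x": 0.01676, "y": 0.02425, "z": 0, "turn": 0},
    {"grip": 0.05, "x": 0.01676, "y": 0.02425, "z": 0, "turn": 0},
    {"grip": 0.05, "x": 0.01676, "y": 0.02425, "z": 0, "turn": 0},
    {"grip": 0.05, "x": 0.01676, "y": 0.02425, "z": 0, "turn": 0},
    {"grip": 0.05, "x": 0.01676, "y": 0.02425, "z": 0, "turn": 0},
    {"grip": 0.05, "x": 0.01676, "y": 0.02425, "z": 0, "turn": 0}
  ]
}}

```text
time_s: 10.5
tool_pos: [0.5159, 0.2777, 0.1457]
eef_rot: [-0.949, -2.994, 0.002]
ft_force: [0.9, -0.5, -1.1]
opening: 0.0572
grip_force: 64.8
```

Call:
{"method": "send_rows", "body": {
  "moves": [
    {"grip": 0.05, "x": 0.01676, "y": 0.02425, "z": 0, "turn": 0},
    {"grip": 0.05, "x": 0.01676, "y": 0.02425, "z": 0, "turn": 0},
    {"grip": 0.05, "x": 0.01676, "y": 0.02425, "z": 0, "turn": 0},
    {"grip": 0.05, "x": 0.01676, "y": 0.02425, "z": 0, "turn": 0},
    {"grip": 0.05, "x": 0, "y": 0, "z": 0, "turn": 0.1207},
    {"grip": 0.05, "x": 0, "y": 0, "z": 0, "turn": 0.1207},
    {"grip": 0.05, "x": 0, "y": 0, "z": 0, "turn": 0.1207},
    {"grip": 0.05, "x": 0, "y": 0, "z": 0, "turn": 0.1207},
    {"grip": 0.05, "x": 0, "y": 0, "z": 0, "turn": 0.1207},
    {"grip": 0.05, "x": 0, "y": 0, "z": 0, "turn": 0.1207}
  ]
}}

```text
time_s: 11.33
tool_pos: [0.5171, 0.3941, 0.1454]
eef_rot: [-1.955, -2.458, 0.003]
ft_force: [0.8, -0.7, -2.1]
opening: 0.0567
grip_force: 64.9
```

Call:
{"method": "send_rows", "body": {
  "moves": [
    {"grip": 0.05, "x": 0, "y": 0, "z": 0.01, "turn": 0.1207},
    {"grip": 0.05, "x": 0, "y": 0, "z": 0.01, "turn": 0.1207},
    {"grip": 0.05, "x": 0, "y": 0, "z": 0.01, "turn": 0.1207},
    {"grip": 0.05, "x": 0, "y": 0, "z": 0.01, "turn": 0.1207},
    {"grip": 0.05, "x": 0, "y": 0, "z": 0.01, "turn": 0.1207},
    {"grip": 0.05, "x": 0, "y": 0, "z": 0.01, "turn": 0.1207},
    {"grip": 0.05, "x": 0, "y": 0, "z": 0.01, "turn": 0},
    {"grip": 0.05, "x": 0, "y": 0, "z": 0, "turn": 0},
    {"grip": 0.05, "x": 0, "y": 0, "z": 0, "turn": 0},
    {"grip": 0.05, "x": 0, "y": 0, "z": 0, "turn": 0}
  ]
}}

```text
time_s: 12.17
tool_pos: [0.5178, 0.3945, 0.0765]
eef_rot: [2.694, 1.617, 0.0]
ft_force: [-0.0, 0.6, -1.4]
opening: 0.057
grip_force: 64.9
```

Run:
```python
from h import *
go(517,394.5,61.8)
w=grab("wrist","w8"); P,m=sel(w,(.525,.39),.11,.009,.02); print(rect(P),len(P))
```

```text
tool x -0.0004 y -0.0007 turn 0.0025 | pos [0.5178 0.3945 0.0765] h 61.94 t 12.1667 j6 2.61
(array([534.6, 388.4]), array([103.2, 125.5]), 61.3) 3282
```

Call:
{"method": "send_rows", "body": {
  "moves": [
    {"grip": 0.05, "x": -0.0004, "y": -0.0007, "z": 0.01, "turn": 0},
    {"grip": 0.05, "x": 0, "y": 0, "z": 0.01, "turn": 0},
    {"grip": 0.05, "x": 0, "y": 0, "z": 0.01, "turn": 0},
    {"grip": 0.05, "x": 0, "y": 0, "z": 0.01, "turn": 0},
    {"grip": 0.05, "x": 0, "y": 0, "z": 0.008, "turn": 0},
    {"grip": 0.05, "x": 0, "y": 0, "z": 0.008, "turn": 0},
    {"grip": 0.05, "x": 0, "y": 0, "z": 0.006, "turn": 0},
    {"grip": 0.05, "x": 0, "y": 0, "z": 0.004, "turn": 0},
    {"grip": 0.05, "x": 0, "y": 0, "z": 0.001, "turn": 0},
    {"grip": 0.05, "x": 0, "y": 0, "z": 0, "turn": 0}
  ]
}}

```text
time_s: 13.05
tool_pos: [0.5169, 0.3944, 0.0091]
eef_rot: [2.695, 1.614, -0.0]
ft_force: [0.9, 1.3, -1.6]
opening: 0.0569
grip_force: 64.9
```

Call:
{"method": "send_rows", "body": {
  "moves": [
    {"grip": 0.05, "x": 0, "y": 0, "z": 0.0005, "turn": 0},
    {"grip": 0.06, "x": 0, "y": 0, "z": 0, "turn": 0},
    {"grip": 0.066, "x": 0, "y": 0, "z": 0, "turn": 0},
    {"grip": 0.07, "x": 0, "y": 0, "z": 0, "turn": 0},
    {"grip": 0.075, "x": 0, "y": 0, "z": 0, "turn": 0},
    {"grip": 0.08, "x": 0, "y": 0, "z": 0, "turn": 0},
    {"grip": 0.085, "x": 0, "y": 0, "z": 0, "turn": 0},
    {"grip": 0.085, "x": 0, "y": 0, "z": 0, "turn": 0},
    {"grip": 0.085, "x": 0, "y": 0, "z": -0.005, "turn": 0},
    {"grip": 0.085, "x": 0, "y": 0, "z": -0.005, "turn": 0}
  ]
}}

```text
time_s: 13.88
tool_pos: [0.5165, 0.3942, 0.0188]
eef_rot: [2.695, 1.614, -0.002]
ft_force: [-1.0, -0.3, -0.2]
opening: 0.0848
grip_force: 0.0
```

Call:
{"method": "send_rows", "body": {
  "moves": [
    {"grip": 0.085, "x": 0, "y": 0, "z": -0.014, "turn": 0},
    {"grip": 0.085, "x": 0, "y": 0, "z": -0.014, "turn": 0},
    {"grip": 0.085, "x": 0, "y": 0, "z": -0.014, "turn": 0},
    {"grip": 0.085, "x": 0, "y": 0, "z": -0.014, "turn": 0},
    {"grip": 0.085, "x": 0, "y": 0, "z": -0.014, "turn": 0},
    {"grip": 0.085, "x": 0, "y": 0, "z": -0.014, "turn": 0},
    {"grip": 0.085, "x": 0, "y": 0, "z": -0.014, "turn": 0},
    {"grip": 0.085, "x": 0, "y": 0, "z": -0.014, "turn": 0},
    {"grip": 0.085, "x": 0, "y": 0, "z": -0.014, "turn": 0},
    {"grip": 0.085, "x": 0, "y": 0, "z": -0.014, "turn": 0}
  ]
}}

```text
time_s: 14.72
tool_pos: [0.5169, 0.3944, 0.1602]
eef_rot: [2.695, 1.614, 0.001]
ft_force: [0.0, -0.8, 0.1]
opening: 0.0849
grip_force: 0.0
```

Run:
```python
from h import *
w=grab("wrist","w9"); P,m=sel(w,(.517,.39),.06,.026,.06); print("tin",rect(P),len(P),np.median(P[:,2]))
P,m=sel(w,(.525,.39),.11,.009,.02); print("tray",rect(P))
# solder plate from w7 and w3
for v in("w7","w6","w3","w2"):
    P,m=sel(load(v),(.514,-.019),.08,.03,.045)
    if P is not None: print("plate",v,rect(P),len(P),np.median(P[:,2]))
```

```text
tin (array([516.2, 394.3]), array([79. , 61.1]), 61.7) 5506 0.03622774848807392
tray (array([533.6, 386.4]), array([107.8, 125.1]), 61.6)
plate w7 (array([501.2,   0. ]), array([69.9, 48.8]), 27.6) 3275 0.038372289656036174
plate w6 (array([476.3,  11.1]), array([49.4, 19.7]), 54.2) 1100 0.03836251098484407
plate w3 (array([505.8, -54.6]), array([27.3, 50. ]), 28.4) 602 0.038336763495086496
plate w2 (array([519.5, -73.2]), array([49. , 18.9]), 0.2) 548 0.0381963956274273
```

The tin is seated at (516.2, 394.3) with its top at 36.2 mm, which is right. Next is the solder block.

Call:
{"method": "send_rows", "body": {
  "moves": [
    {"grip": 0.085, "x": -0.02638, "y": 0.01377, "z": 0, "turn": 0},
    {"grip": 0.085, "x": -0.02638, "y": 0.01377, "z": 0, "turn": 0},
    {"grip": 0.085, "x": -0.02638, "y": 0.01377, "z": 0, "turn": 0},
    {"grip": 0.085, "x": -0.02638, "y": 0.01377, "z": 0, "turn": 0},
    {"grip": 0.085, "x": -0.02638, "y": 0.01377, "z": 0, "turn": 0},
    {"grip": 0.085, "x": -0.02638, "y": 0.01377, "z": 0, "turn": 0},
    {"grip": 0.085, "x": -0.02638, "y": 0.01377, "z": 0, "turn": 0},
    {"grip": 0.085, "x": -0.02638, "y": 0.01377, "z": 0, "turn": 0},
    {"grip": 0.085, "x": -0.02638, "y": 0.01377, "z": 0, "turn": 0},
    {"grip": 0.085, "x": -0.02638, "y": 0.01377, "z": 0, "turn": 0}
  ]
}}

```text
time_s: 15.6
tool_pos: [0.5136, 0.0955, 0.159]
eef_rot: [2.695, 1.614, 0.001]
ft_force: [0.7, -0.4, -0.7]
opening: 0.0852
grip_force: 0.0
```

Call:
{"method": "send_rows", "body": {
  "moves": [
    {"grip": 0.085, "x": -0.02638, "y": 0.01377, "z": 0, "turn": 0},
    {"grip": 0.085, "x": -0.02638, "y": 0.01377, "z": 0, "turn": 0},
    {"grip": 0.085, "x": -0.02638, "y": 0.01377, "z": 0, "turn": 0},
    {"grip": 0.085, "x": -0.02638, "y": 0.01377, "z": 0, "turn": 0},
    {"grip": 0.085, "x": 0, "y": 0, "z": 0, "turn": -0.1215},
    {"grip": 0.085, "x": 0, "y": 0, "z": 0, "turn": -0.1215},
    {"grip": 0.085, "x": 0, "y": 0, "z": 0, "turn": -0.1215},
    {"grip": 0.085, "x": 0, "y": 0, "z": 0, "turn": -0.1215},
    {"grip": 0.085, "x": 0, "y": 0, "z": 0, "turn": -0.1215},
    {"grip": 0.085, "x": 0, "y": 0, "z": 0, "turn": -0.1215}
  ]
}}

```text
time_s: 16.43
tool_pos: [0.5126, -0.0223, 0.1589]
eef_rot: [1.935, 2.474, 0.0]
ft_force: [-0.6, 0.6, 0.7]
opening: 0.0852
grip_force: 0.0
```

Call:
{"method": "send_rows", "body": {
  "moves": [
    {"grip": 0.085, "x": 0, "y": 0, "z": 0.01, "turn": -0.1215},
    {"grip": 0.085, "x": 0, "y": 0, "z": 0.01, "turn": -0.1215},
    {"grip": 0.085, "x": 0, "y": 0, "z": 0.01, "turn": 0},
    {"grip": 0.085, "x": 0, "y": 0, "z": 0, "turn": 0},
    {"grip": 0.085, "x": 0, "y": 0, "z": 0, "turn": 0},
    {"grip": 0.085, "x": 0, "y": 0, "z": 0, "turn": 0},
    {"grip": 0.085, "x": 0, "y": 0, "z": 0, "turn": 0},
    {"grip": 0.085, "x": 0, "y": 0, "z": 0, "turn": 0},
    {"grip": 0.085, "x": 0, "y": 0, "z": 0, "turn": 0},
    {"grip": 0.085, "x": 0, "y": 0, "z": 0, "turn": 0}
  ]
}}

```text
time_s: 17.27
tool_pos: [0.5128, -0.0222, 0.1291]
eef_rot: [1.629, 2.685, 0.0]
ft_force: [0.4, 0.7, -0.4]
opening: 0.0851
grip_force: 0.0
```

Run:
```python
from h import *
go(513,-22,117.6)
w=grab("wrist","w10"); P,m=sel(w,(.513,-.022),.08,.032,.045); print("plate",rect(P),len(P),np.median(P[:,2]),np.polyfit(P[:,0],P[:,2],1),np.polyfit(P[:,1],P[:,2],1))
P,m=sel(w,(.513,-.022),.08,.018,.045); print("all",rect(P))
```

```text
tool x 0.0001 y 0.0003 turn -0.0014 | pos [ 0.5128 -0.0222  0.1291] h 117.52 t 17.2667 j6 0.92
plate (array([513.1, -22.5]), array([ 70.2, 100. ]), 27.5) 10448 0.03841153623935642 [0.00061206 0.03809268] [-0.00085509  0.03838903]
all (array([518. , -21.1]), array([ 95.9, 110.3]), 16.8)
```

The plate is at (513.1, −22.5), its top at 38.4 mm, and the fingers are aligned with it. Descending to TCP z ≈ 18.5 mm (tips about 26 mm) and gripping.

Call:
{"method": "send_rows", "body": {
  "moves": [
    {"grip": 0.085, "x": 0, "y": 0, "z": 0.012, "turn": 0},
    {"grip": 0.085, "x": 0, "y": 0, "z": 0.014, "turn": 0},
    {"grip": 0.085, "x": 0, "y": 0, "z": 0.014, "turn": 0},
    {"grip": 0.085, "x": 0, "y": 0, "z": 0.014, "turn": 0},
    {"grip": 0.085, "x": 0, "y": 0, "z": 0.014, "turn": 0},
    {"grip": 0.085, "x": 0, "y": 0, "z": 0.014, "turn": 0},
    {"grip": 0.085, "x": 0, "y": 0, "z": 0.012, "turn": 0},
    {"grip": 0.085, "x": 0, "y": 0, "z": 0.01, "turn": 0},
    {"grip": 0.085, "x": 0, "y": 0, "z": 0.006, "turn": 0},
    {"grip": 0.085, "x": 0, "y": 0, "z": 0, "turn": 0}
  ]
}}

```text
time_s: 18.15
tool_pos: [0.5115, -0.0221, 0.0176]
eef_rot: [-1.628, -2.684, 0.001]
ft_force: [-1.1, -0.6, 1.0]
opening: 0.0851
grip_force: 0.0
```

Call:
{"method": "send_rows", "body": {
  "moves": [
    {"grip": 0.075, "x": 0, "y": 0, "z": 0, "turn": 0},
    {"grip": 0.07, "x": 0, "y": 0, "z": 0, "turn": 0},
    {"grip": 0.06, "x": 0, "y": 0, "z": 0, "turn": 0},
    {"grip": 0.055, "x": 0, "y": 0, "z": 0, "turn": 0},
    {"grip": 0.055, "x": 0, "y": 0, "z": 0, "turn": 0},
    {"grip": 0.055, "x": 0, "y": 0, "z": 0, "turn": 0},
    {"grip": 0.055, "x": 0, "y": 0, "z": 0, "turn": 0},
    {"grip": 0.055, "x": 0, "y": 0, "z": 0, "turn": 0},
    {"grip": 0.055, "x": 0, "y": 0, "z": 0, "turn": 0},
    {"grip": 0.055, "x": 0, "y": 0, "z": 0, "turn": 0}
  ]
}}

```text
time_s: 18.98
tool_pos: [0.5135, -0.0223, 0.0202]
eef_rot: [1.628, 2.685, 0.001]
ft_force: [-1.4, 1.6, 5.0]
opening: 0.0684
grip_force: 68.3
```

Call:
{"method": "send_rows", "body": {
  "moves": [
    {"grip": 0.055, "x": 0, "y": 0, "z": -0.003, "turn": 0},
    {"grip": 0.055, "x": 0, "y": 0, "z": -0.006, "turn": 0},
    {"grip": 0.055, "x": 0, "y": 0, "z": -0.013, "turn": 0},
    {"grip": 0.055, "x": 0, "y": 0, "z": -0.013, "turn": 0},
    {"grip": 0.055, "x": 0, "y": 0, "z": -0.013, "turn": 0},
    {"grip": 0.055, "x": 0, "y": 0, "z": -0.013, "turn": 0},
    {"grip": 0.055, "x": 0, "y": 0, "z": -0.013, "turn": 0},
    {"grip": 0.055, "x": 0, "y": 0, "z": -0.013, "turn": 0},
    {"grip": 0.055, "x": 0, "y": 0, "z": -0.013, "turn": 0},
    {"grip": 0.055, "x": 0, "y": 0, "z": -0.013, "turn": 0}
  ]
}}

```text
time_s: 19.82
tool_pos: [0.5124, -0.0222, 0.1329]
eef_rot: [1.629, 2.686, -0.0]
ft_force: [-0.0, 0.3, -1.5]
opening: 0.0683
grip_force: 67.8
```

Call:
{"method": "send_rows", "body": {
  "moves": [
    {"grip": 0.055, "x": 0, "y": 0, "z": 0, "turn": 0.12},
    {"grip": 0.055, "x": 0, "y": 0, "z": 0, "turn": 0.12},
    {"grip": 0.055, "x": 0, "y": 0, "z": 0, "turn": 0.12},
    {"grip": 0.055, "x": 0, "y": 0, "z": 0, "turn": 0.12},
    {"grip": 0.055, "x": 0, "y": 0, "z": 0, "turn": 0},
    {"grip": 0.055, "x": 0, "y": 0, "z": 0, "turn": 0},
    {"grip": 0.055, "x": 0, "y": 0, "z": 0, "turn": 0},
    {"grip": 0.055, "x": 0, "y": 0, "z": 0, "turn": 0},
    {"grip": 0.055, "x": 0, "y": 0, "z": 0, "turn": 0},
    {"grip": 0.055, "x": 0, "y": 0, "z": 0, "turn": 0}
  ]
}}

```text
time_s: 20.65
tool_pos: [0.5125, -0.0222, 0.1318]
eef_rot: [2.22, 2.223, -0.0]
ft_force: [0.0, 0.2, -0.7]
opening: 0.0681
grip_force: 67.8
```

```bash
cat >> h.py <<'E'
def held(w,hx,hy,z0,z1):
    T=w["Twc"]@np.linalg.inv(w["T_tool_cam"]); P=(cloud(w)-T[:3,3])@T[:3,:3]
    m=(abs(P[...,0])<hx)&(abs(P[...,1])<hy)&(P[...,2]>z0)&(P[...,2]<z1);Q=P[m];c=np.median(Q[:,2]);Q=Q[abs(Q[:,2]-c)<.004]
    print("held top z",c.round(4),"x",Q[:,0].min().round(4),Q[:,0].max().round(4),"slopes",np.polyfit(Q[:,0],Q[:,2],1)[0].round(4),np.polyfit(Q[:,1],Q[:,2],1)[0].round(4))
E
python3 - <<'E'
from h import *
go(465,-355,90); print(env.get_state()["opening"])
w=grab("wrist","w11"); held(w,.07,.025,-.05,.03)
P,m=sel(w,(.513,-.02),.08,.018,.03); print("wal",rect(P),len(P),np.median(P[:,2]))
E
```

```text
tool x -0.3327 y -0.0479 turn 0.0013 | pos [ 0.5125 -0.0222  0.1318] h 90.08 t 20.65 j6 1.40
0.06806020019758656
held top z -0.0182 x -0.0443 0.0495 slopes 0.0013 0.0011
wal (array([509.3,  21.9]), array([96.4, 28.2]), 1.7) 2296 0.024006214271768023
```

Call:
{"method": "send_rows", "body": {
  "moves": [
    {"grip": 0.055, "x": -0.0333, "y": -0.0048, "z": 0, "turn": 0},
    {"grip": 0.055, "x": -0.0333, "y": -0.0048, "z": 0, "turn": 0},
    {"grip": 0.055, "x": -0.0333, "y": -0.0048, "z": 0, "turn": 0},
    {"grip": 0.055, "x": -0.0333, "y": -0.0048, "z": 0, "turn": 0},
    {"grip": 0.055, "x": -0.0333, "y": -0.0048, "z": 0, "turn": 0},
    {"grip": 0.055, "x": -0.0333, "y": -0.0048, "z": 0, "turn": 0},
    {"grip": 0.055, "x": -0.0333, "y": -0.0048, "z": 0, "turn": 0},
    {"grip": 0.055, "x": -0.0333, "y": -0.0048, "z": 0, "turn": 0},
    {"grip": 0.055, "x": -0.0333, "y": -0.0048, "z": 0, "turn": 0},
    {"grip": 0.055, "x": -0.0333, "y": -0.0048, "z": 0, "turn": 0}
  ]
}}

```text
time_s: 21.53
tool_pos: [0.4642, -0.3568, 0.1318]
eef_rot: [2.22, 2.222, 0.0]
ft_force: [0.4, 0.4, -1.5]
opening: 0.0684
grip_force: 67.8
```

Call:
{"method": "send_rows", "body": {
  "moves": [
    {"grip": 0.055, "x": 0, "y": 0, "z": 0.015, "turn": 0},
    {"grip": 0.055, "x": 0, "y": 0, "z": 0.02, "turn": 0},
    {"grip": 0.055, "x": 0, "y": 0, "z": 0.02, "turn": 0},
    {"grip": 0.055, "x": 0, "y": 0, "z": 0.02, "turn": 0},
    {"grip": 0.055, "x": 0, "y": 0, "z": 0.02, "turn": 0},
    {"grip": 0.055, "x": 0, "y": 0, "z": 0.018, "turn": 0},
    {"grip": 0.055, "x": 0, "y": 0, "z": 0.01, "turn": 0},
    {"grip": 0.055, "x": 0, "y": 0, "z": 0.006, "turn": 0},
    {"grip": 0.055, "x": 0, "y": 0, "z": 0, "turn": 0},
    {"grip": 0.055, "x": 0, "y": 0, "z": 0, "turn": 0}
  ]
}}

```text
time_s: 22.37
tool_pos: [0.465, -0.3555, 0.0033]
eef_rot: [2.22, 2.222, -0.0]
ft_force: [0.1, -0.9, -1.4]
opening: 0.0683
grip_force: 67.8
```

Call:
{"method": "send_rows", "body": {
  "moves": [
    {"grip": 0.055, "x": 0, "y": 0, "z": 0.004, "turn": 0},
    {"grip": 0.055, "x": 0, "y": 0, "z": 0.0025, "turn": 0},
    {"grip": 0.055, "x": 0, "y": 0, "z": 0.0005, "turn": 0},
    {"grip": 0.055, "x": 0, "y": 0, "z": 0, "turn": 0},
    {"grip": 0.07, "x": 0, "y": 0, "z": 0, "turn": 0},
    {"grip": 0.075, "x": 0, "y": 0, "z": 0, "turn": 0},
    {"grip": 0.08, "x": 0, "y": 0, "z": 0, "turn": 0},
    {"grip": 0.085, "x": 0, "y": 0, "z": 0, "turn": 0},
    {"grip": 0.085, "x": 0, "y": 0, "z": 0, "turn": 0},
    {"grip": 0.085, "x": 0, "y": 0, "z": 0, "turn": 0}
  ]
}}

```text
time_s: 23.2
tool_pos: [0.4648, -0.3553, -0.0041]
eef_rot: [2.221, 2.222, -0.0]
ft_force: [0.6, 0.5, -0.3]
opening: 0.0852
grip_force: 0.0
```

Call:
{"method": "send_rows", "body": {
  "moves": [
    {"grip": 0.085, "x": 0, "y": 0, "z": -0.005, "turn": 0},
    {"grip": 0.085, "x": 0, "y": 0, "z": -0.015, "turn": 0},
    {"grip": 0.085, "x": 0, "y": 0, "z": -0.02, "turn": 0},
    {"grip": 0.085, "x": 0, "y": 0, "z": -0.02, "turn": 0},
    {"grip": 0.085, "x": 0, "y": 0, "z": -0.02, "turn": 0},
    {"grip": 0.085, "x": 0, "y": 0, "z": -0.02, "turn": 0},
    {"grip": 0.085, "x": 0, "y": 0, "z": -0.02, "turn": 0},
    {"grip": 0.085, "x": 0, "y": 0, "z": -0.02, "turn": 0},
    {"grip": 0.085, "x": 0, "y": 0, "z": -0.02, "turn": 0},
    {"grip": 0.085, "x": 0, "y": 0, "z": 0, "turn": 0}
  ]
}}

```text
time_s: 24.03
tool_pos: [0.4667, -0.3571, 0.1607]
eef_rot: [2.215, 2.217, 0.0]
ft_force: [-0.2, -0.3, -0.6]
opening: 0.0852
grip_force: 0.0
```

Run:
```python
from h import *
w=grab("wrist","w12"); P,m=sel(w,(.465,-.355),.08,.008,.03); print("plate",rect(P),len(P),np.median(P[:,2]))
P,m=sel(w,(.5055,-.2177),.06,.045,.065); print("cube",rect(P),len(P))
P,m=sel(w,(.51,-.215),.09,.0065,.02); print("rub",rect(P))
go(505.5,-217.7,87.1)
```

```text
plate (array([ 464. , -355.9]), array([70.1, 99.9]), 0.1) 7174 0.014360175871535902
cube (array([ 505.5, -224.6]), array([37.8, 50.6]), 86.5) 3818
rub (array([ 509.3, -229.6]), array([ 79.6, 108. ]), 85.4)
tool x 0.1388 y 0.0394 turn 0.0513 | pos [ 0.4662 -0.3566  0.1586] h 90.04 t 24.0833 j6 0.81
```

The plate is set down at (464.0, −355.9), lying level. Now the cube: I'll grip its plain y faces (the −x face has the big hollow), closing along 87°, i.e. tool heading 177°.

Call:
{"method": "send_rows", "body": {
  "moves": [
    {"grip": 0.085, "x": 0.0278, "y": 0.0079, "z": 0, "turn": 0},
    {"grip": 0.085, "x": 0.0278, "y": 0.0079, "z": 0, "turn": 0},
    {"grip": 0.085, "x": 0.0278, "y": 0.0079, "z": 0, "turn": 0},
    {"grip": 0.085, "x": 0.0278, "y": 0.0079, "z": 0, "turn": 0},
    {"grip": 0.085, "x": 0.0278, "y": 0.0079, "z": 0, "turn": 0},
    {"grip": 0.085, "x": 0, "y": 0, "z": 0, "turn": -0.1169},
    {"grip": 0.085, "x": 0, "y": 0, "z": 0, "turn": -0.1169},
    {"grip": 0.085, "x": 0, "y": 0, "z": 0, "turn": -0.1169},
    {"grip": 0.085, "x": 0, "y": 0, "z": 0, "turn": -0.1169},
    {"grip": 0.085, "x": 0, "y": 0, "z": 0, "turn": -0.1169}
  ]
}}

```text
time_s: 24.92
tool_pos: [0.5034, -0.2155, 0.1544]
eef_rot: [-1.477, -2.77, 0.0]
ft_force: [-0.3, 0.8, -0.1]
opening: 0.0854
grip_force: 0.0
```

Call:
{"method": "send_rows", "body": {
  "moves": [
    {"grip": 0.085, "x": 0, "y": 0, "z": 0.005, "turn": -0.1169},
    {"grip": 0.085, "x": 0, "y": 0, "z": 0.005, "turn": -0.1169},
    {"grip": 0.085, "x": 0, "y": 0, "z": 0.005, "turn": -0.1169},
    {"grip": 0.085, "x": 0, "y": 0, "z": 0.005, "turn": -0.1169},
    {"grip": 0.085, "x": 0, "y": 0, "z": 0.005, "turn": -0.1169},
    {"grip": 0.085, "x": 0, "y": 0, "z": 0.005, "turn": -0.1169},
    {"grip": 0.085, "x": 0, "y": 0, "z": 0, "turn": -0.1169},
    {"grip": 0.085, "x": 0, "y": 0, "z": 0, "turn": -0.1169},
    {"grip": 0.085, "x": 0, "y": 0, "z": 0, "turn": 0},
    {"grip": 0.085, "x": 0, "y": 0, "z": 0, "turn": 0}
  ]
}}

```text
time_s: 25.75
tool_pos: [0.5035, -0.2158, 0.1248]
eef_rot: [-0.084, -3.139, -0.001]
ft_force: [1.0, 0.0, -0.2]
opening: 0.0845
grip_force: 0.0
```

Run:
```python
from h import *
w=grab("wrist","w13")
P,m=sel(w,(.5055,-.2177),.06,.045,.065); print("cube",rect(P),len(P),np.median(P[:,2]))
P,m=sel(w,(.51,-.215),.09,.0065,.02); print("rub",rect(P),len(P))
go(505.5,-217.7,177.1)
```

```text
cube (array([ 505.3, -218.4]), array([50.1, 50.3]), 87.0) 4494 0.0559418828300441
rub (array([ 510.2, -215.7]), array([107.8, 107.9]), 85.0) 6630
tool x -0.0019 y -0.0017 turn -0.0026 | pos [ 0.5037 -0.2159  0.1251] h 176.95 t 25.8 j6 -0.47
```

Call:
{"method": "send_rows", "body": {
  "moves": [
    {"grip": 0.085, "x": -0.0018, "y": -0.0022, "z": 0.005, "turn": 0},
    {"grip": 0.085, "x": 0, "y": 0, "z": 0.014, "turn": 0},
    {"grip": 0.085, "x": 0, "y": 0, "z": 0.014, "turn": 0},
    {"grip": 0.085, "x": 0, "y": 0, "z": 0.014, "turn": 0},
    {"grip": 0.085, "x": 0, "y": 0, "z": 0.014, "turn": 0},
    {"grip": 0.085, "x": 0, "y": 0, "z": 0.014, "turn": 0},
    {"grip": 0.085, "x": 0, "y": 0, "z": 0.014, "turn": 0},
    {"grip": 0.085, "x": 0, "y": 0, "z": 0.01, "turn": 0},
    {"grip": 0.085, "x": 0, "y": 0, "z": 0.006, "turn": 0},
    {"grip": 0.085, "x": 0, "y": 0, "z": 0, "turn": 0}
  ]
}}

```text
time_s: 26.63
tool_pos: [0.5048, -0.218, 0.0193]
eef_rot: [-0.08, -3.138, -0.002]
ft_force: [0.3, -0.4, 0.2]
opening: 0.0848
grip_force: 0.0
```

Call:
{"method": "send_rows", "body": {
  "moves": [
    {"grip": 0.07, "x": 0, "y": 0, "z": 0, "turn": 0},
    {"grip": 0.06, "x": 0, "y": 0, "z": 0, "turn": 0},
    {"grip": 0.05, "x": 0, "y": 0, "z": 0, "turn": 0},
    {"grip": 0.035, "x": 0, "y": 0, "z": 0, "turn": 0},
    {"grip": 0.035, "x": 0, "y": 0, "z": 0, "turn": 0},
    {"grip": 0.035, "x": 0, "y": 0, "z": 0, "turn": 0},
    {"grip": 0.035, "x": 0, "y": 0, "z": 0, "turn": 0},
    {"grip": 0.035, "x": 0, "y": 0, "z": 0, "turn": 0},
    {"grip": 0.035, "x": 0, "y": 0, "z": 0, "turn": 0},
    {"grip": 0.035, "x": 0, "y": 0, "z": 0, "turn": 0}
  ]
}}

```text
time_s: 27.47
tool_pos: [0.5069, -0.2179, 0.022]
eef_rot: [0.079, 3.138, 0.001]
ft_force: [0.2, 3.8, 6.4]
opening: 0.0494
grip_force: 64.9
```

Call:
{"method": "send_rows", "body": {
  "moves": [
    {"grip": 0.035, "x": 0, "y": 0, "z": -0.003, "turn": 0},
    {"grip": 0.035, "x": 0, "y": 0, "z": -0.006, "turn": 0},
    {"grip": 0.035, "x": 0, "y": 0, "z": -0.014, "turn": 0},
    {"grip": 0.035, "x": 0, "y": 0, "z": -0.016, "turn": 0},
    {"grip": 0.035, "x": 0, "y": 0, "z": -0.016, "turn": 0},
    {"grip": 0.035, "x": 0, "y": 0, "z": -0.016, "turn": 0},
    {"grip": 0.035, "x": 0, "y": 0, "z": -0.016, "turn": 0},
    {"grip": 0.035, "x": 0, "y": 0, "z": -0.016, "turn": 0},
    {"grip": 0.035, "x": 0, "y": 0, "z": -0.016, "turn": 0},
    {"grip": 0.035, "x": 0, "y": 0, "z": -0.006, "turn": 0}
  ]
}}

```text
time_s: 28.3
tool_pos: [0.5058, -0.2189, 0.1472]
eef_rot: [0.08, 3.14, -0.002]
ft_force: [-0.7, -1.0, -8.1]
opening: 0.049
grip_force: 64.7
```

The cube is held (8 N of weight). Moving to a pose from which the empty walnut base is visible ahead of the cube.

Call:
{"method": "send_rows", "body": {
  "moves": [
    {"grip": 0.035, "x": -0.008, "y": 0.0253, "z": 0, "turn": 0},
    {"grip": 0.035, "x": -0.008, "y": 0.0253, "z": 0, "turn": 0},
    {"grip": 0.035, "x": -0.008, "y": 0.0253, "z": 0, "turn": 0},
    {"grip": 0.035, "x": -0.008, "y": 0.0253, "z": 0, "turn": 0},
    {"grip": 0.035, "x": -0.008, "y": 0.0253, "z": 0, "turn": 0},
    {"grip": 0.035, "x": -0.008, "y": 0.0253, "z": 0, "turn": 0},
    {"grip": 0.035, "x": -0.008, "y": 0.0253, "z": 0, "turn": 0},
    {"grip": 0.035, "x": -0.008, "y": 0.0253, "z": 0, "turn": 0},
    {"grip": 0.035, "x": 0, "y": 0, "z": 0, "turn": 0},
    {"grip": 0.035, "x": 0, "y": 0, "z": 0, "turn": 0}
  ]
}}

```text
time_s: 29.13
tool_pos: [0.5791, -0.0183, 0.1443]
eef_rot: [-0.075, -3.138, 0.001]
ft_force: [0.2, -0.8, -8.4]
opening: 0.049
grip_force: 65.8
```

Run:
```python
from h import *
w=grab("wrist","w14"); held(w,.024,.022,-.06,.03)
P,m=sel(w,(.514,-.018),.085,.018,.03); print("wal rim",rect(P),len(P),np.median(P[:,2]))
P,m=sel(w,(.514,-.018),.05,.005,.015); print("floor",rect(P),len(P),np.median(P[:,2]))
P,m=sel(w,(.514,-.018),.085,.004,.03); print("wal all",rect(P),len(P))
cv2.imwrite("pics/w14v.png",cv2.resize(cv2.imread("pics/w14.png"),(800,600)));go(514,-18,177)
t=grab("top","t14"); P,m=sel(t,(.514,-.018),.085,.015,.035); print(rect(P),len(P))
```

```text
held top z -0.034 x -0.0235 0.024 slopes -0.0067 0.0018
wal rim (array([517.7, -20.1]), array([94.1, 94.6]), 15.4) 7505 0.024021954939683843
floor (array([517.8, -20. ]), array([59.8, 60.6]), 15.4) 4865 0.010399035048413219
wal all (array([517.7, -20.1]), array([94.1, 94.6]), 15.4) 12504
tool x 0.0649 y -0.0018 turn 0.0029 | pos [ 0.5789 -0.0194  0.1444] h 177.17 t 29.1833 j6 -0.09Traceback (most recent call last):
  File "<stdin>", line 7, in <module>
  File "h.py", line 25, in rect
    P=P[:,:2]; r=cv2.minAreaRect((P*1000).astype(np.float32)); return np.round(r[0],1),np.round(r[1],1),round(r[2],1)
      ~^^^^^^
TypeError: 'NoneType' object is not subscriptable
```

View pics/w14v.png

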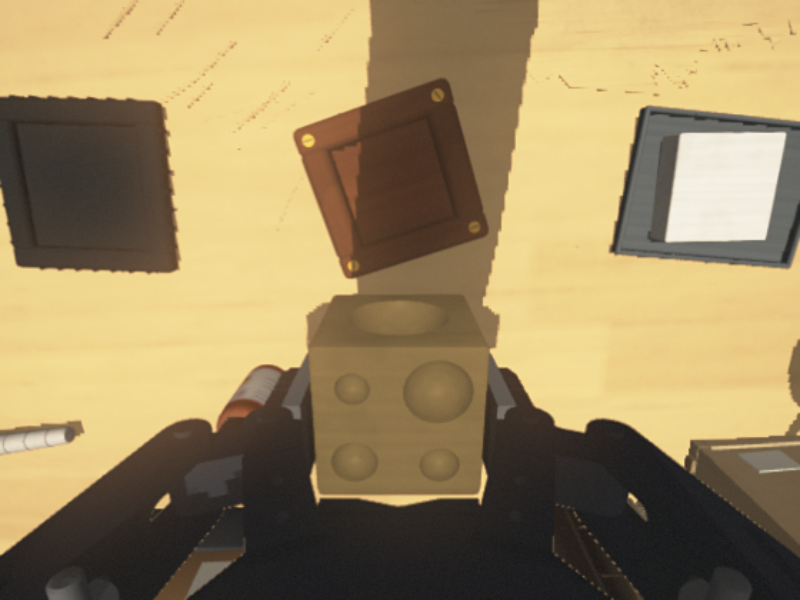

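The view shows the walnut base empty (recess about (330–455, 115–245)), the cube squarely held, the rubber base free on the left and the pan with the steel block on the right. Walnut seat: (517.7, −20.1), sides at 15.4°, floor 10.4 mm.

Call:
{"method": "send_rows", "body": {
  "moves": [
    {"grip": 0.035, "x": 0.0153, "y": -0.0009, "z": 0, "turn": 0},
    {"grip": 0.035, "x": 0.0153, "y": -0.0009, "z": 0, "turn": 0},
    {"grip": 0.035, "x": 0.0153, "y": -0.0009, "z": 0, "turn": 0},
    {"grip": 0.035, "x": 0.0152, "y": -0.0009, "z": 0, "turn": 0},
    {"grip": 0.035, "x": 0, "y": 0, "z": 0.01, "turn": -0.106},
    {"grip": 0.035, "x": 0, "y": 0, "z": 0.015, "turn": -0.106},
    {"grip": 0.035, "x": 0, "y": 0, "z": 0.015, "turn": -0.106},
    {"grip": 0.035, "x": 0, "y": 0, "z": 0.015, "turn": 0},
    {"grip": 0.035, "x": 0, "y": 0, "z": 0.005, "turn": 0},
    {"grip": 0.035, "x": 0, "y": 0, "z": 0, "turn": 0}
  ]
}}

```text
time_s: 30.07
tool_pos: [0.5166, -0.0208, 0.0842]
eef_rot: [0.415, -3.11, -0.001]
ft_force: [-1.0, 0.3, -8.3]
opening: 0.049
grip_force: 65.7
```

Run:
```python
from h import *
go(517.7,-20.1,195.4)
```

```text
tool x -0.0012 y 0.0003 turn -0.0032 | pos [ 0.5166 -0.0208  0.0842] h 195.22 t 30.0667 j6 -0.43
```

Descending 57 mm to TCP z ≈ 27 mm.

Call:
{"method": "send_rows", "body": {
  "moves": [
    {"grip": 0.035, "x": -0.001, "y": 0.0003, "z": 0.01, "turn": -0.003},
    {"grip": 0.035, "x": 0, "y": 0, "z": 0.01, "turn": 0},
    {"grip": 0.035, "x": 0, "y": 0, "z": 0.01, "turn": 0},
    {"grip": 0.035, "x": 0, "y": 0, "z": 0.008, "turn": 0},
    {"grip": 0.035, "x": 0, "y": 0, "z": 0.006, "turn": 0},
    {"grip": 0.035, "x": 0, "y": 0, "z": 0.006, "turn": 0},
    {"grip": 0.035, "x": 0, "y": 0, "z": 0.004, "turn": 0},
    {"grip": 0.035, "x": 0, "y": 0, "z": 0.003, "turn": 0},
    {"grip": 0.035, "x": 0, "y": 0, "z": 0, "turn": 0},
    {"grip": 0.035, "x": 0, "y": 0, "z": 0, "turn": 0}
  ]
}}

```text
time_s: 30.9
tool_pos: [0.5197, -0.0195, 0.0288]
eef_rot: [-0.424, 3.113, -0.0]
ft_force: [0.3, 0.5, -8.4]
opening: 0.0491
grip_force: 66.0
```

Call:
{"method": "send_rows", "body": {
  "moves": [
    {"grip": 0.035, "x": 0.001, "y": 0, "z": 0.0015, "turn": 0},
    {"grip": 0.035, "x": 0, "y": 0, "z": 0.0008, "turn": 0},
    {"grip": 0.035, "x": 0, "y": 0, "z": 0, "turn": 0},
    {"grip": 0.035, "x": 0, "y": 0, "z": 0, "turn": 0},
    {"grip": 0.05, "x": 0, "y": 0, "z": 0, "turn": 0},
    {"grip": 0.056, "x": 0, "y": 0, "z": 0, "turn": 0},
    {"grip": 0.065, "x": 0, "y": 0, "z": 0, "turn": 0},
    {"grip": 0.075, "x": 0, "y": 0, "z": 0, "turn": 0},
    {"grip": 0.085, "x": 0, "y": 0, "z": 0, "turn": 0},
    {"grip": 0.085, "x": 0, "y": 0, "z": 0, "turn": 0}
  ]
}}

```text
time_s: 31.73
tool_pos: [0.5193, -0.0199, 0.027]
eef_rot: [-0.423, 3.112, -0.001]
ft_force: [0.2, -0.2, 0.9]
opening: 0.0852
grip_force: 0.0
```

Call:
{"method": "send_rows", "body": {
  "moves": [
    {"grip": 0.085, "x": 0, "y": 0, "z": -0.005, "turn": 0},
    {"grip": 0.085, "x": 0, "y": 0, "z": -0.015, "turn": 0},
    {"grip": 0.085, "x": 0, "y": 0, "z": -0.02, "turn": 0},
    {"grip": 0.085, "x": 0, "y": 0, "z": -0.02, "turn": 0},
    {"grip": 0.085, "x": 0, "y": 0, "z": -0.02, "turn": 0},
    {"grip": 0.085, "x": 0, "y": 0, "z": -0.02, "turn": 0},
    {"grip": 0.085, "x": 0, "y": 0, "z": -0.02, "turn": 0},
    {"grip": 0.085, "x": 0, "y": 0, "z": -0.01, "turn": 0},
    {"grip": 0.085, "x": 0, "y": 0, "z": 0, "turn": 0},
    {"grip": 0.085, "x": 0, "y": 0, "z": 0, "turn": 0}
  ]
}}

```text
time_s: 32.57
tool_pos: [0.5191, -0.0199, 0.1566]
eef_rot: [-0.424, 3.112, -0.001]
ft_force: [-0.1, -0.9, -0.5]
opening: 0.085
grip_force: 0.0
```

Run:
```python
from h import *
w=grab("wrist","w15"); P,m=sel(w,(.518,-.02),.045,.05,.07); print("cube",rect(P),len(P),np.median(P[:,2]))
go(528.6,178.7,178.6)
w=load("w14"); P,m=sel(w,(.53,.187),.07,.016,.03); print("steel",rect(P))
```

```text
cube (array([517. , -21.9]), array([49.3, 50.1]), 15.6) 3628 0.05995535405641582
tool x -0.0630 y 0.1885 turn 0.2949 | pos [ 0.5183 -0.0197  0.1557] h 195.50 t 32.6167 j6 -0.43
steel (array([528.5, 178.1]), array([65. , 64.8]), 88.5)
```

The cube is seated: (517.0, −21.9), top 60.0 mm, 15.6°. Next is the steel block, gripped along the pan's long side.

Call:
{"method": "send_rows", "body": {
  "moves": [
    {"grip": 0.085, "x": -0.009, "y": 0.0269, "z": 0, "turn": 0},
    {"grip": 0.085, "x": -0.009, "y": 0.0269, "z": 0, "turn": 0},
    {"grip": 0.085, "x": -0.009, "y": 0.0269, "z": 0, "turn": 0},
    {"grip": 0.085, "x": -0.009, "y": 0.0269, "z": 0, "turn": 0},
    {"grip": 0.085, "x": -0.009, "y": 0.0269, "z": 0, "turn": 0},
    {"grip": 0.085, "x": -0.009, "y": 0.0269, "z": 0, "turn": 0},
    {"grip": 0.085, "x": -0.009, "y": 0.0269, "z": 0, "turn": 0},
    {"grip": 0.085, "x": 0, "y": 0, "z": 0, "turn": 0.099},
    {"grip": 0.085, "x": 0, "y": 0, "z": 0, "turn": 0.099},
    {"grip": 0.085, "x": 0, "y": 0, "z": 0, "turn": 0.099}
  ]
}}

```text
time_s: 33.45
tool_pos: [0.5277, 0.179, 0.1543]
eef_rot: [-0.047, -3.138, 0.002]
ft_force: [-0.9, -0.1, 0.3]
opening: 0.0848
grip_force: 0.0
```

Call:
{"method": "send_rows", "body": {
  "moves": [
    {"grip": 0.085, "x": 0, "y": 0, "z": 0.01, "turn": 0},
    {"grip": 0.085, "x": 0, "y": 0, "z": 0.01, "turn": 0},
    {"grip": 0.085, "x": 0, "y": 0, "z": 0.01, "turn": 0},
    {"grip": 0.085, "x": 0, "y": 0, "z": 0.01, "turn": 0},
    {"grip": 0.085, "x": 0, "y": 0, "z": 0.01, "turn": 0},
    {"grip": 0.085, "x": 0, "y": 0, "z": 0.005, "turn": 0},
    {"grip": 0.085, "x": 0, "y": 0, "z": 0, "turn": 0},
    {"grip": 0.085, "x": 0, "y": 0, "z": 0, "turn": 0},
    {"grip": 0.085, "x": 0, "y": 0, "z": 0, "turn": 0},
    {"grip": 0.085, "x": 0, "y": 0, "z": 0, "turn": 0}
  ]
}}

```text
time_s: 34.28
tool_pos: [0.5298, 0.1786, 0.1022]
eef_rot: [0.041, 3.14, 0.0]
ft_force: [-0.0, -0.1, 0.9]
opening: 0.0849
grip_force: 0.0
```

Run:
```python
from h import *
w=grab("wrist","w16"); P,m=sel(w,(.5285,.179),.06,.016,.03); print("steel",rect(P),len(P),np.median(P[:,2]))
P,m=sel(w,(.53,.187),.1,.0055,.013); print("pan",rect(P)); c,a,_=rect(sel(w,(.5285,.179),.06,.016,.03)[0]); go(c[0],c[1],178.5)
```

```text
steel (array([528.3, 178.4]), array([64.2, 64.5]), 88.6) 6720 0.022338030502823486
pan (array([532.1, 194.6]), array([136.3,  91.4]), 83.0)
tool x 0.0014 y -0.0003 turn -0.0002 | pos [0.5297 0.1786 0.1022] h 178.49 t 34.3333 j6 0.24
```

Call:
{"method": "send_rows", "body": {
  "moves": [
    {"grip": 0.085, "x": 0.0013, "y": -0.0003, "z": 0.008, "turn": 0},
    {"grip": 0.085, "x": 0, "y": 0, "z": 0.014, "turn": 0},
    {"grip": 0.085, "x": 0, "y": 0, "z": 0.014, "turn": 0},
    {"grip": 0.085, "x": 0, "y": 0, "z": 0.014, "turn": 0},
    {"grip": 0.085, "x": 0, "y": 0, "z": 0.014, "turn": 0},
    {"grip": 0.085, "x": 0, "y": 0, "z": 0.014, "turn": 0},
    {"grip": 0.085, "x": 0, "y": 0, "z": 0.01, "turn": 0},
    {"grip": 0.085, "x": 0, "y": 0, "z": 0.006, "turn": 0},
    {"grip": 0.085, "x": 0, "y": 0, "z": 0.0045, "turn": 0},
    {"grip": 0.085, "x": 0, "y": 0, "z": 0, "turn": 0}
  ]
}}

```text
time_s: 35.17
tool_pos: [0.5273, 0.1781, 0.0022]
eef_rot: [-0.042, -3.14, 0.001]
ft_force: [0.2, -0.6, -0.2]
opening: 0.085
grip_force: 0.0
```

Call:
{"method": "send_rows", "body": {
  "moves": [
    {"grip": 0.075, "x": 0, "y": 0, "z": 0, "turn": 0},
    {"grip": 0.065, "x": 0, "y": 0, "z": 0, "turn": 0},
    {"grip": 0.055, "x": 0, "y": 0, "z": 0, "turn": 0},
    {"grip": 0.05, "x": 0, "y": 0, "z": 0, "turn": 0},
    {"grip": 0.05, "x": 0, "y": 0, "z": 0, "turn": 0},
    {"grip": 0.05, "x": 0, "y": 0, "z": 0, "turn": 0},
    {"grip": 0.05, "x": 0, "y": 0, "z": 0, "turn": 0},
    {"grip": 0.05, "x": 0, "y": 0, "z": 0, "turn": 0},
    {"grip": 0.05, "x": 0, "y": 0, "z": 0, "turn": 0},
    {"grip": 0.05, "x": 0, "y": 0, "z": 0, "turn": 0}
  ]
}}

```text
time_s: 36.0
tool_pos: [0.5288, 0.1794, 0.0045]
eef_rot: [0.041, 3.139, 0.004]
ft_force: [-1.6, 1.6, 4.7]
opening: 0.0623
grip_force: 66.7
```

Call:
{"method": "send_rows", "body": {
  "moves": [
    {"grip": 0.05, "x": 0, "y": 0, "z": -0.003, "turn": 0},
    {"grip": 0.05, "x": 0, "y": 0, "z": -0.006, "turn": 0},
    {"grip": 0.05, "x": 0, "y": 0, "z": -0.014, "turn": 0},
    {"grip": 0.05, "x": 0, "y": 0, "z": -0.016, "turn": 0},
    {"grip": 0.05, "x": 0, "y": 0, "z": -0.016, "turn": 0},
    {"grip": 0.05, "x": 0, "y": 0, "z": -0.016, "turn": 0},
    {"grip": 0.05, "x": 0, "y": 0, "z": -0.016, "turn": 0},
    {"grip": 0.05, "x": 0, "y": 0, "z": -0.016, "turn": 0},
    {"grip": 0.05, "x": 0, "y": 0, "z": -0.016, "turn": 0},
    {"grip": 0.05, "x": 0, "y": 0, "z": -0.01, "turn": 0}
  ]
}}

```text
time_s: 36.83
tool_pos: [0.5276, 0.1779, 0.1332]
eef_rot: [0.042, 3.141, -0.001]
ft_force: [0.9, -0.0, -6.5]
opening: 0.0623
grip_force: 67.8
```

Run:
```python
from h import *
go(510.2,-215.6,175)
w=grab("wrist","w17"); held(w,.05,.026,-.04,.03)
P,m=sel(w,(.53,.187),.1,.0055,.013); print("pan",rect(P))
```

```text
tool x 0.0069 y -0.3939 turn 0.0606 | pos [0.5276 0.1779 0.1332] h 178.47 t 36.8333 j6 0.24
held top z -0.0178 x -0.0329 0.0327 slopes 0.003 0.0025
pan (array([492.1, 152.2]), array([41.2, 80.1]), 31.6)
```

Call:
{"method": "send_rows", "body": {
  "moves": [
    {"grip": 0.05, "x": 0.0006, "y": -0.0328, "z": 0, "turn": 0},
    {"grip": 0.05, "x": 0.0006, "y": -0.0328, "z": 0, "turn": 0},
    {"grip": 0.05, "x": 0.0006, "y": -0.0328, "z": 0, "turn": 0},
    {"grip": 0.05, "x": 0.0006, "y": -0.0328, "z": 0, "turn": 0},
    {"grip": 0.05, "x": 0.0006, "y": -0.0328, "z": 0, "turn": 0},
    {"grip": 0.05, "x": 0.0006, "y": -0.0328, "z": 0, "turn": 0},
    {"grip": 0.05, "x": 0.0006, "y": -0.0328, "z": 0, "turn": 0},
    {"grip": 0.05, "x": 0.0006, "y": -0.0328, "z": 0, "turn": 0},
    {"grip": 0.05, "x": 0.0006, "y": -0.0328, "z": 0, "turn": 0},
    {"grip": 0.05, "x": 0.0006, "y": -0.0328, "z": 0, "turn": 0}
  ]
}}

```text
time_s: 37.72
tool_pos: [0.5118, -0.1508, 0.131]
eef_rot: [-0.042, -3.139, -0.001]
ft_force: [0.9, 0.4, -5.9]
opening: 0.0625
grip_force: 68.3
```

Call:
{"method": "send_rows", "body": {
  "moves": [
    {"grip": 0.05, "x": 0.0006, "y": -0.0328, "z": 0, "turn": 0},
    {"grip": 0.05, "x": 0.0003, "y": -0.0331, "z": 0, "turn": 0},
    {"grip": 0.05, "x": 0, "y": 0, "z": 0.01, "turn": 0.06},
    {"grip": 0.05, "x": 0, "y": 0, "z": 0.015, "turn": 0},
    {"grip": 0.05, "x": 0, "y": 0, "z": 0.015, "turn": 0},
    {"grip": 0.05, "x": 0, "y": 0, "z": 0.015, "turn": 0},
    {"grip": 0.05, "x": 0, "y": 0, "z": 0.015, "turn": 0},
    {"grip": 0.05, "x": 0, "y": 0, "z": 0.01, "turn": 0},
    {"grip": 0.05, "x": 0, "y": 0, "z": 0, "turn": 0},
    {"grip": 0.05, "x": 0, "y": 0, "z": 0, "turn": 0}
  ]
}}

```text
time_s: 38.55
tool_pos: [0.5094, -0.2148, 0.0511]
eef_rot: [-0.136, -3.136, -0.002]
ft_force: [0.1, -0.0, -6.4]
opening: 0.0627
grip_force: 68.6
```

Run:
```python
from h import *
go(510.2,-215.6,175)
```

```text
tool x -0.0009 y -0.0007 turn 0.0008 | pos [ 0.5094 -0.2148  0.0511] h 175.04 t 38.55 j6 -0.43
```

Call:
{"method": "send_rows", "body": {
  "moves": [
    {"grip": 0.05, "x": -0.0008, "y": -0.0007, "z": 0.009, "turn": 0},
    {"grip": 0.05, "x": 0, "y": 0, "z": 0.009, "turn": 0},
    {"grip": 0.05, "x": 0, "y": 0, "z": 0.008, "turn": 0},
    {"grip": 0.05, "x": 0, "y": 0, "z": 0.006, "turn": 0},
    {"grip": 0.05, "x": 0, "y": 0, "z": 0.005, "turn": 0},
    {"grip": 0.05, "x": 0, "y": 0, "z": 0.003, "turn": 0},
    {"grip": 0.05, "x": 0, "y": 0, "z": 0.002, "turn": 0},
    {"grip": 0.05, "x": 0, "y": 0, "z": 0.001, "turn": 0},
    {"grip": 0.05, "x": 0, "y": 0, "z": 0, "turn": 0},
    {"grip": 0.05, "x": 0, "y": 0, "z": 0, "turn": 0}
  ]
}}

```text
time_s: 39.38
tool_pos: [0.5114, -0.2163, 0.0093]
eef_rot: [0.136, 3.138, -0.001]
ft_force: [-0.5, -0.4, -6.0]
opening: 0.0621
grip_force: 68.7
```

Another 2 mm down, then release and lift.

Call:
{"method": "send_rows", "body": {
  "moves": [
    {"grip": 0.05, "x": 0, "y": 0, "z": 0.0015, "turn": 0},
    {"grip": 0.05, "x": 0, "y": 0, "z": 0.0005, "turn": 0},
    {"grip": 0.05, "x": 0, "y": 0, "z": 0, "turn": 0},
    {"grip": 0.05, "x": 0, "y": 0, "z": 0, "turn": 0},
    {"grip": 0.064, "x": 0, "y": 0, "z": 0, "turn": 0},
    {"grip": 0.068, "x": 0, "y": 0, "z": 0, "turn": 0},
    {"grip": 0.075, "x": 0, "y": 0, "z": 0, "turn": 0},
    {"grip": 0.085, "x": 0, "y": 0, "z": 0, "turn": 0},
    {"grip": 0.085, "x": 0, "y": 0, "z": 0, "turn": 0},
    {"grip": 0.085, "x": 0, "y": 0, "z": 0, "turn": 0}
  ]
}}

```text
time_s: 40.22
tool_pos: [0.5115, -0.2163, 0.0072]
eef_rot: [0.136, 3.138, -0.001]
ft_force: [1.4, 0.6, -0.4]
opening: 0.085
grip_force: 0.0
```

Call:
{"method": "send_rows", "body": {
  "moves": [
    {"grip": 0.085, "x": 0, "y": 0, "z": -0.005, "turn": 0},
    {"grip": 0.085, "x": 0, "y": 0, "z": -0.015, "turn": 0},
    {"grip": 0.085, "x": 0, "y": 0, "z": -0.02, "turn": 0},
    {"grip": 0.085, "x": 0, "y": 0, "z": -0.02, "turn": 0},
    {"grip": 0.085, "x": 0, "y": 0, "z": -0.02, "turn": 0},
    {"grip": 0.085, "x": 0, "y": 0, "z": -0.02, "turn": 0},
    {"grip": 0.085, "x": 0, "y": 0, "z": -0.02, "turn": 0},
    {"grip": 0.085, "x": 0, "y": 0, "z": -0.01, "turn": 0},
    {"grip": 0.085, "x": 0, "y": 0, "z": 0, "turn": 0},
    {"grip": 0.085, "x": 0, "y": 0, "z": 0, "turn": 0}
  ]
}}

```text
time_s: 41.05
tool_pos: [0.5115, -0.2163, 0.1371]
eef_rot: [0.136, 3.138, -0.001]
ft_force: [-0.2, -0.0, -0.6]
opening: 0.0851
grip_force: 0.0
```

Run:
```python
from h import *
w=grab("wrist","w18"); P,m=sel(w,(.51,-.2157),.06,.018,.04); print("steel",rect(P),len(P),np.median(P[:,2]))
go(464,-355.9,90)
```

```text
steel (array([ 511.1, -218.1]), array([64.2, 64.1]), 85.1) 5279 0.02532974829967083
tool x 0.0345 y -0.1435 turn 1.4843 | pos [ 0.5108 -0.2159  0.1362] h 175.04 t 41.1 j6 -0.43
```

The steel block is seated: (511.1, −218.1), top 25.3 mm. Back to the solder block.

Call:
{"method": "send_rows", "body": {
  "moves": [
    {"grip": 0.085, "x": 0.0069, "y": -0.0287, "z": 0, "turn": 0},
    {"grip": 0.085, "x": 0.0069, "y": -0.0287, "z": 0, "turn": 0},
    {"grip": 0.085, "x": 0.0069, "y": -0.0287, "z": 0, "turn": 0},
    {"grip": 0.085, "x": 0.0069, "y": -0.0287, "z": 0, "turn": 0},
    {"grip": 0.085, "x": 0.0069, "y": -0.0287, "z": 0, "turn": 0},
    {"grip": 0.085, "x": 0, "y": 0, "z": 0, "turn": 0.1237},
    {"grip": 0.085, "x": 0, "y": 0, "z": 0, "turn": 0.1237},
    {"grip": 0.085, "x": 0, "y": 0, "z": 0, "turn": 0.1237},
    {"grip": 0.085, "x": 0, "y": 0, "z": 0, "turn": 0.1237},
    {"grip": 0.085, "x": 0, "y": 0, "z": 0, "turn": 0.1237}
  ]
}}

```text
time_s: 41.93
tool_pos: [0.4633, -0.3553, 0.1348]
eef_rot: [-1.093, -2.942, -0.002]
ft_force: [-0.9, -0.3, -0.8]
opening: 0.0852
grip_force: 0.0
```

Call:
{"method": "send_rows", "body": {
  "moves": [
    {"grip": 0.085, "x": 0, "y": 0, "z": 0.005, "turn": 0.1237},
    {"grip": 0.085, "x": 0, "y": 0, "z": 0.005, "turn": 0.1237},
    {"grip": 0.085, "x": 0, "y": 0, "z": 0.005, "turn": 0.1237},
    {"grip": 0.085, "x": 0, "y": 0, "z": 0.005, "turn": 0.1237},
    {"grip": 0.085, "x": 0, "y": 0, "z": 0.005, "turn": 0.1237},
    {"grip": 0.085, "x": 0, "y": 0, "z": 0.005, "turn": 0.1237},
    {"grip": 0.085, "x": 0, "y": 0, "z": 0.005, "turn": 0.1237},
    {"grip": 0.085, "x": 0, "y": 0, "z": 0, "turn": 0},
    {"grip": 0.085, "x": 0, "y": 0, "z": 0, "turn": 0},
    {"grip": 0.085, "x": 0, "y": 0, "z": 0, "turn": 0}
  ]
}}

```text
time_s: 42.77
tool_pos: [0.464, -0.3557, 0.1013]
eef_rot: [-2.218, -2.223, 0.0]
ft_force: [0.4, 0.4, 0.1]
opening: 0.085
grip_force: 0.0
```

Run:
```python
from h import *
go(464,-355.9,90.1)
w=grab("wrist","w19"); P,m=sel(w,(.465,-.355),.08,.008,.03); print("plate",rect(P),len(P),np.median(P[:,2]))
```

```text
tool x -0.0002 y 0.0000 turn 0.0007 | pos [ 0.464  -0.3557  0.1013] h 90.14 t 42.7667 j6 0.81
plate (array([ 464.2, -356.2]), array([ 70.2, 100.4]), 0.1) 10791 0.014392660704902915
```

Call:
{"method": "send_rows", "body": {
  "moves": [
    {"grip": 0.085, "x": -0.0004, "y": 0, "z": 0.008, "turn": 0},
    {"grip": 0.085, "x": 0, "y": 0, "z": 0.015, "turn": 0},
    {"grip": 0.085, "x": 0, "y": 0, "z": 0.015, "turn": 0},
    {"grip": 0.085, "x": 0, "y": 0, "z": 0.015, "turn": 0},
    {"grip": 0.085, "x": 0, "y": 0, "z": 0.015, "turn": 0},
    {"grip": 0.085, "x": 0, "y": 0, "z": 0.015, "turn": 0},
    {"grip": 0.085, "x": 0, "y": 0, "z": 0.01, "turn": 0},
    {"grip": 0.085, "x": 0, "y": 0, "z": 0.0075, "turn": 0},
    {"grip": 0.085, "x": 0, "y": 0, "z": 0.003, "turn": 0},
    {"grip": 0.085, "x": 0, "y": 0, "z": 0, "turn": 0}
  ]
}}

```text
time_s: 43.65
tool_pos: [0.4641, -0.3562, -0.0021]
eef_rot: [-2.221, -2.221, 0.0]
ft_force: [0.3, 1.0, 0.3]
opening: 0.0853
grip_force: 0.0
```

Call:
{"method": "send_rows", "body": {
  "moves": [
    {"grip": 0.075, "x": 0, "y": 0, "z": 0, "turn": 0},
    {"grip": 0.07, "x": 0, "y": 0, "z": 0, "turn": 0},
    {"grip": 0.06, "x": 0, "y": 0, "z": 0, "turn": 0},
    {"grip": 0.055, "x": 0, "y": 0, "z": 0, "turn": 0},
    {"grip": 0.055, "x": 0, "y": 0, "z": 0, "turn": 0},
    {"grip": 0.055, "x": 0, "y": 0, "z": 0, "turn": 0},
    {"grip": 0.055, "x": 0, "y": 0, "z": 0, "turn": 0},
    {"grip": 0.055, "x": 0, "y": 0, "z": 0, "turn": 0},
    {"grip": 0.055, "x": 0, "y": 0, "z": 0, "turn": 0},
    {"grip": 0.055, "x": 0, "y": 0, "z": 0, "turn": 0}
  ]
}}

```text
time_s: 44.48
tool_pos: [0.4651, -0.3572, 0.0001]
eef_rot: [2.22, 2.22, -0.0]
ft_force: [-1.3, 0.5, 5.1]
opening: 0.0681
grip_force: 67.7
```

Call:
{"method": "send_rows", "body": {
  "moves": [
    {"grip": 0.055, "x": 0, "y": 0, "z": -0.003, "turn": 0},
    {"grip": 0.055, "x": 0, "y": 0, "z": -0.006, "turn": 0},
    {"grip": 0.055, "x": 0, "y": 0, "z": -0.014, "turn": 0},
    {"grip": 0.055, "x": 0, "y": 0, "z": -0.016, "turn": 0},
    {"grip": 0.055, "x": 0, "y": 0, "z": -0.016, "turn": 0},
    {"grip": 0.055, "x": 0, "y": 0, "z": -0.016, "turn": 0},
    {"grip": 0.055, "x": 0, "y": 0, "z": -0.016, "turn": 0},
    {"grip": 0.055, "x": 0, "y": 0, "z": -0.016, "turn": 0},
    {"grip": 0.055, "x": 0, "y": 0, "z": -0.016, "turn": 0},
    {"grip": 0.055, "x": 0, "y": 0, "z": -0.016, "turn": 0}
  ]
}}

```text
time_s: 45.32
tool_pos: [0.4643, -0.3565, 0.1349]
eef_rot: [2.221, 2.221, -0.0]
ft_force: [0.5, -0.3, -0.7]
opening: 0.0675
grip_force: 67.6
```

Run:
```python
from h import *
go(531.3,187.3,83)
w=grab("wrist","w20"); held(w,.07,.025,-.05,.03)
```

```text
tool x 0.5438 y 0.0669 turn 0.1221 | pos [ 0.4643 -0.3565  0.1349] h 90.00 t 45.3167 j6 0.81
held top z -0.0142 x -0.0478 0.051 slopes 0.0011 0.0015
```

Call:
{"method": "send_rows", "body": {
  "moves": [
    {"grip": 0.055, "x": 0.0302, "y": 0.0037, "z": 0, "turn": 0},
    {"grip": 0.055, "x": 0.0302, "y": 0.0037, "z": 0, "turn": 0},
    {"grip": 0.055, "x": 0.0302, "y": 0.0037, "z": 0, "turn": 0},
    {"grip": 0.055, "x": 0.0302, "y": 0.0037, "z": 0, "turn": 0},
    {"grip": 0.055, "x": 0.0302, "y": 0.0037, "z": 0, "turn": 0},
    {"grip": 0.055, "x": 0.0302, "y": 0.0037, "z": 0, "turn": 0},
    {"grip": 0.055, "x": 0.0302, "y": 0.0037, "z": 0, "turn": 0},
    {"grip": 0.055, "x": 0.0302, "y": 0.0037, "z": 0, "turn": 0},
    {"grip": 0.055, "x": 0.0302, "y": 0.0037, "z": 0, "turn": 0},
    {"grip": 0.055, "x": 0.0302, "y": 0.0037, "z": 0, "turn": 0}
  ]
}}

```text
time_s: 46.2
tool_pos: [0.5013, -0.053, 0.1335]
eef_rot: [2.221, 2.221, 0.0]
ft_force: [0.5, -0.3, -2.0]
opening: 0.0676
grip_force: 67.7
```

Call:
{"method": "send_rows", "body": {
  "moves": [
    {"grip": 0.055, "x": 0.0302, "y": 0.0037, "z": 0, "turn": 0},
    {"grip": 0.055, "x": 0.0302, "y": 0.0037, "z": 0, "turn": 0},
    {"grip": 0.055, "x": 0.0302, "y": 0.0037, "z": 0, "turn": 0},
    {"grip": 0.055, "x": 0.0302, "y": 0.0037, "z": 0, "turn": 0},
    {"grip": 0.055, "x": 0.0302, "y": 0.0037, "z": 0, "turn": 0},
    {"grip": 0.055, "x": 0.0302, "y": 0.0037, "z": 0, "turn": 0},
    {"grip": 0.055, "x": 0.0302, "y": 0.0037, "z": 0, "turn": 0},
    {"grip": 0.055, "x": 0.0302, "y": 0.0037, "z": 0, "turn": 0},
    {"grip": 0.055, "x": 0, "y": 0, "z": 0.005, "turn": 0.061},
    {"grip": 0.055, "x": 0, "y": 0, "z": 0.01, "turn": 0.061}
  ]
}}

```text
time_s: 47.03
tool_pos: [0.5322, 0.1893, 0.1193]
eef_rot: [2.351, 2.081, 0.004]
ft_force: [-1.0, 0.2, -1.8]
opening: 0.0677
grip_force: 67.7
```

Call:
{"method": "send_rows", "body": {
  "moves": [
    {"grip": 0.055, "x": 0, "y": 0, "z": 0.015, "turn": 0},
    {"grip": 0.055, "x": 0, "y": 0, "z": 0.015, "turn": 0},
    {"grip": 0.055, "x": 0, "y": 0, "z": 0.015, "turn": 0},
    {"grip": 0.055, "x": 0, "y": 0, "z": 0.015, "turn": 0},
    {"grip": 0.055, "x": 0, "y": 0, "z": 0.01, "turn": 0},
    {"grip": 0.055, "x": 0, "y": 0, "z": 0.005, "turn": 0},
    {"grip": 0.055, "x": 0, "y": 0, "z": 0, "turn": 0},
    {"grip": 0.055, "x": 0, "y": 0, "z": 0, "turn": 0},
    {"grip": 0.055, "x": 0, "y": 0, "z": 0, "turn": 0},
    {"grip": 0.055, "x": 0, "y": 0, "z": 0, "turn": 0}
  ]
}}

```text
time_s: 47.87
tool_pos: [0.532, 0.1873, 0.0445]
eef_rot: [2.352, 2.081, 0.003]
ft_force: [0.8, -0.1, -1.0]
opening: 0.0678
grip_force: 67.6
```

Run:
```python
from h import *
go(531.3,187.3,83)
w=grab("wrist","w21"); held(w,.07,.025,-.05,.03)
cv2.imwrite("pics/w21v.png",cv2.resize(cv2.imread("pics/w21.png"),(800,600)))
```

```text
tool x -0.0001 y -0.0007 turn 0.0001 | pos [0.532  0.1873 0.0445] h 83.00 t 47.8667 j6 1.92
held top z -0.0142 x -0.0481 0.051 slopes 0.0011 0.001
```

View pics/w21v.png

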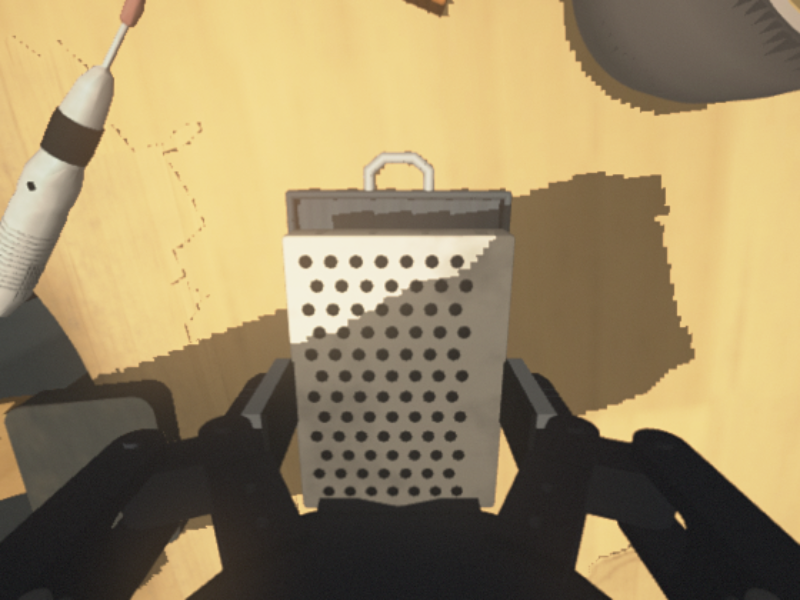

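The view shows the plate square above the pan: pan sides at columns 287–512, plate 285–513, with the lug at (398,170). Lowering it.

Call:
{"method": "send_rows", "body": {
  "moves": [
    {"grip": 0.055, "x": -0.001, "y": -0.0006, "z": 0.008, "turn": 0},
    {"grip": 0.055, "x": 0, "y": 0, "z": 0.008, "turn": 0},
    {"grip": 0.055, "x": 0, "y": 0, "z": 0.007, "turn": 0},
    {"grip": 0.055, "x": 0, "y": 0, "z": 0.006, "turn": 0},
    {"grip": 0.055, "x": 0, "y": 0, "z": 0.005, "turn": 0},
    {"grip": 0.055, "x": 0, "y": 0, "z": 0.003, "turn": 0},
    {"grip": 0.055, "x": 0, "y": 0, "z": 0.002, "turn": 0},
    {"grip": 0.055, "x": 0, "y": 0, "z": 0.001, "turn": 0},
    {"grip": 0.055, "x": 0, "y": 0, "z": 0, "turn": 0},
    {"grip": 0.055, "x": 0, "y": 0, "z": 0, "turn": 0}
  ]
}}

```text
time_s: 48.75
tool_pos: [0.5307, 0.1862, 0.0037]
eef_rot: [2.353, 2.081, 0.001]
ft_force: [0.7, 0.2, -1.6]
opening: 0.0676
grip_force: 67.7
```

Call:
{"method": "send_rows", "body": {
  "moves": [
    {"grip": 0.055, "x": 0, "y": 0, "z": 0.0005, "turn": 0},
    {"grip": 0.055, "x": 0, "y": 0, "z": 0, "turn": 0},
    {"grip": 0.07, "x": 0, "y": 0, "z": 0, "turn": 0},
    {"grip": 0.075, "x": 0, "y": 0, "z": 0, "turn": 0},
    {"grip": 0.08, "x": 0, "y": 0, "z": 0, "turn": 0},
    {"grip": 0.085, "x": 0, "y": 0, "z": 0, "turn": 0},
    {"grip": 0.085, "x": 0, "y": 0, "z": 0, "turn": 0},
    {"grip": 0.085, "x": 0, "y": 0, "z": -0.005, "turn": 0},
    {"grip": 0.085, "x": 0, "y": 0, "z": -0.01, "turn": 0},
    {"grip": 0.085, "x": 0, "y": 0, "z": -0.01, "turn": 0}
  ]
}}

```text
time_s: 49.58
tool_pos: [0.5301, 0.1861, 0.0287]
eef_rot: [-2.353, -2.082, 0.001]
ft_force: [0.4, 0.2, 0.1]
opening: 0.0848
grip_force: 0.0
```

Call:
{"method": "send_rows", "body": {
  "moves": [
    {"grip": 0.085, "x": 0, "y": 0, "z": -0.02, "turn": 0},
    {"grip": 0.085, "x": 0, "y": 0, "z": -0.02, "turn": 0},
    {"grip": 0.085, "x": 0, "y": 0, "z": -0.02, "turn": 0},
    {"grip": 0.085, "x": 0, "y": 0, "z": -0.02, "turn": 0},
    {"grip": 0.085, "x": 0, "y": 0, "z": -0.02, "turn": 0},
    {"grip": 0.085, "x": 0, "y": 0, "z": -0.02, "turn": 0},
    {"grip": 0.085, "x": 0, "y": 0, "z": -0.02, "turn": 0},
    {"grip": 0.085, "x": 0, "y": 0, "z": 0, "turn": 0},
    {"grip": 0.085, "x": 0, "y": 0, "z": 0, "turn": 0},
    {"grip": 0.085, "x": 0, "y": 0, "z": 0, "turn": 0}
  ]
}}

```text
time_s: 50.42
tool_pos: [0.5302, 0.1861, 0.168]
eef_rot: [2.353, 2.082, 0.0]
ft_force: [0.5, -0.2, 0.2]
opening: 0.0851
grip_force: 0.0
```

Run:
```python
from h import *
w=grab("wrist","w22"); P,m=sel(w,(.531,.187),.08,.0125,.03); print("plate",rect(P),len(P),np.median(P[:,2]),np.polyfit(P[:,0],P[:,2],1)[0],np.polyfit(P[:,1],P[:,2],1)[0])
P,m=sel(w,(.531,.187),.1,.0055,.0125); print("pan",rect(P))
P,m=sel(w,(.517,.394),.06,.026,.06); print("tin",rect(P) if P is not None else None)
cv2.imwrite("pics/w22v.png",cv2.resize(cv2.imread("pics/w22.png"),(800,600)))
t=grab("top","t22"); cv2.imwrite("pics/t22v.png",cv2.resize(t["frame"][130:290,80:460,::-1],(800,337)))
```

```text
plate (array([530. , 187.6]), array([99.2, 70.1]), 83.0) 6996 0.0173526470460868 -0.00022242950455088114 -0.000603182001845963
pan (array([553.7, 250.5]), array([16.6, 61.4]), 80.5)
tin (array([521.9, 346.5]), array([8.8, 3.3]), 5.8)
```

View pics/t22v.png

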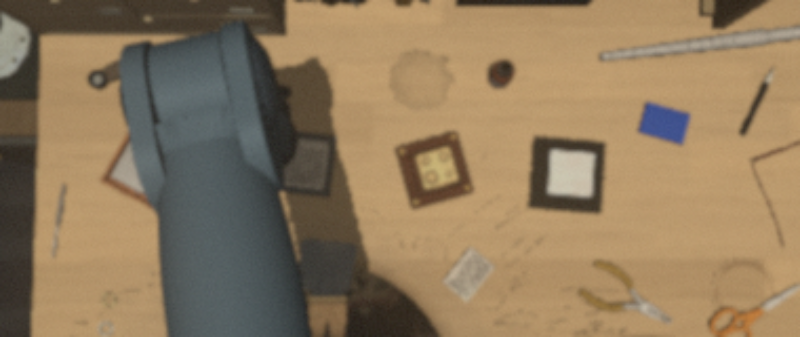

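The top view shows the cube in the walnut base (435,168) and the steel block in the rubber base (572,172). The plate, level at 17.4 mm, is in the pan (308,163), and the tray is partly hidden by the arm. All four measured within 3 mm of their seats and released, so I'm handing in.

```bash
python3 -c "
from station import env
print(env.sign_off())"
```

```text
the job is handed in; nothing more can be done
None
```

The job is handed in: the tin, cube, steel block and solder block each measured within about 3 mm of their seats' centres and were released, and the mug and dropper bottle were not touched; the hand-in gave no verdict.

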